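Tip a conduit body into the screwing nest and lock it in

ROBOT

A 6-joint arm with a two-finger parallel gripper is mounted at the origin on a cart in front of the work surface, level with it; the furniture and walls round the work are solid. World frame = base frame: x ahead of the robot, y to its left, z up, the work surface at z = 0. Lengths are in mm, angles in degrees, forces in N, time in s.
With the tool pointing down it reaches from about 400 to 825 mm from the base axis. Payload 7 kg.
Tool frame: the origin (TCP) lies on the mounting face of the last link; the fingertips stand 178 mm ahead of it and the grasp point (between the pads) lies 159 mm ahead of it; y points along the fingers, z is the direction in which the jaws open and shut, and the axes are right-handed (so a half turn about y gives the same grasp; the last joint's range is limited). The gripper opens to 88 mm and grips with 3 to 60 N. Pads are 19 mm wide; open, the fingers measure 130 mm over their backs; the gripper's body (78 mm by 193 mm) begins 47 mm behind the grasp point.
Start: joints at [88.069, 20.546, 0.682, 0, -70.136, -16.507], TCP at [213.494, 640.325, 404.661] pointing down, gripper open.
Joint ranges: [-176.03, 176.03], [-82.01, 121.73], [-58.28, 71.71], [-173.87, 95.51], [-174.79, -0.11], [-173.66, 173.66]. Speed limits (degrees/s): [136.94, 136.94, 172.46, 180, 180, 180].

INTERFACE

Orientations are given as [roll, pitch, yaw] about the fixed x, y, z axes, in that order (R = Rz(yaw) Ry(pitch) Rx(roll)).
In Python, from plant import manip gives the robot as it stands.
- The arm moves only by the tool step_arm, never from a script. Its argument "commands" is a list of rows, each a list of 4 numbers: the shift along the tool's x, y, z in mm, then the turn about the tool's y in rad. A call has 1 to 10 rows; each row shifts and turns the commanded pose from where the row before left it, along the tool's axes as they then stand; what a row does not reach is not made up. A row lasts 1/8 s, in which the tool goes at most 62.5 mm and 10.7 degrees, less where a joint would pass 70% of its speed; a pose out of reach is approached as far as the arm can. A call is refused whole if a number of a shift passes 62.5 or a number of a turn 0.188, either way. A call with a gripper value outside its range is refused whole. "jaw" is the closure, from 0 (fully open) to 1 (shut), set as the call begins (left out, the last holds). The fingers move at their own pace and stop on an object; the grip force is fixed at half the most. Time passes only in rows, so rows that do not move let the fingers close. It gives the time, the measured TCP pose, the force and the opening at its end, in the units of the state.
- manip.sense(): the state, without advancing time (a new reading comes with each control period).
- manip.capture(name): name is "scene" or "side" or "wrist"; returns a dict with "frame" (384x512x3 uint8, blue, green, red), "fx", "fy", "cx", "cy" (pixels), "pose" (4x4, takes a point from camera to world coordinates); the wrist camera has in their place "mount" (4x4, takes a point from camera to tool coordinates, whose origin is the TCP and whose axes are the tool frame's). Camera axes: x right, y up, looking along -z (the intrinsics and any distortion apply to the point x, -y, -z); pixel columns grow to the right and rows downward; lengths in mm; the calibration is good to about 2 mm. The wrist camera is an equidistant fisheye: a pixel r from the principal point sees the ray r / f radians off the axis. A picture is of the moment at which its call begins: read the wrist's pose just before it. There is no depth.
- manip.job_done(): hands the job in, once; it reports no verdict.
Trained networks look in the newest picture that a camera, given by its name, has taken for a name from the list of things; names that differ only in an ending like _2 or _b are one class to them, and where a whole thing is asked for, a point or a joint stands for the part that bears it (a point fixed in the world has none). Each returns a list of dicts, best first, with "score" (0 to 1); they miss things now and then, are a little off and sometimes report something else, mostly with a low value. They report only what shows in the picture. A call takes as long as a camera call.
- manip.trace(camera, label): "region" (384x512 bool, what is visible of it) and "bbox" ([centre column, centre row, width, height] in pixels, round what is visible of it).
The state is a dict: "clock": time; "q": joint angles; "dq": joint speeds; "tau": joint torques, N m; "ee_pos": TCP position; "eef_rot": TCP orientation; "wrist_force": force on the tool from outside, world axes, zero at the start; "ft_torque": the same for the moment, N m; "gripper_width": finger opening in mm.
Only numpy, scipy, OpenCV 4.12 (cv2) and the standard library are available. Lean on these libraries where they do the work, as an engineer would, in place of code of your own. Each camera call takes 0.05 s, during which the arm holds its last target.

TASK

The conduit body that stands on its hub at the open end of the nest has to be loaded for tightening its cover screws. Push it near the top so that it topples into the channel between the two flared cheeks and lies there cover up, then push it along by its hub end with the fingertips until its blind end is fully home against the end stop, then push the keeper bar round until it is fully shut behind it. Do all of it by pushing: never take the body or the keeper between the fingers, do not lift the body or shift it while it stands, and leave the spare body and the tape roll where they are.

Things in the scene. Friction and masses are not known exactly. Their poses are not given: they have to be found in the camera images.
- conduit: Grey cast conduit body, 130 x 36 x 34 mm, 0.19 kg, standing on its hub (a round neck with a flat end 34 mm across) on the nest's plate, rounded blind end up. Origin: centre of its back face. y runs along it, hub end -65 mm, blind end +65 mm (up as it stands); z from back face (0) to cover side (34 mm); x across, +-18 mm. As it stands z points along the nest's -x within 3 degrees.
- conduit_mid (a point): Middle of the conduit body, 17 mm above its back face: 73 mm above the work surface while it stands, 25 mm when it lies in the nest. Leaned about 15 degrees it falls by itself; tipped towards the nest's +x it turns about the foot of its back face and lands in the channel back down, cover up, 20 to 65 mm short of home.
- conduit_hub (a point): Centre of the hub's flat end face: the foot of the conduit body while it stands, its rear end (the one to push) when it lies in the channel, then spanning 8 to 42 mm above the work surface.
- conduit_nose (a point): Tip of the rounded blind end: the top of the conduit body while it stands, 138 mm above the work surface; its front end when it lies in the channel.
- nest: Fixture fixed to the bench: dark plate 245 x 116 x 8 mm. Origin: bench level, on the channel's centre line, midway along the plate; x along the channel to the end stop, y left of that, z up. Aluminium cheeks from x = -21.5 to 110 mm: inner walls at y = +-20.5 mm up to 20 mm above the bench, then flared to +-29.5 at 36 mm. Channel floor = plate, clear from its open end (x = -122.5) on.
- stop_face (a point): Centre of the end stop's face: nest x = 110 mm, y = 0, 25 mm above the work surface. The stop is a block 70 mm wide, its top 40 mm above the bench. With the blind end against it the conduit body's hub end is at nest x = -20 mm.
- keeper (a joint): Angle (rad) of the keeper bar, turning level about nest x = -28, y = -52 mm. 0 = open: points to the nest's open end, 19 degrees outwards; 1.9 = shut at its stop: across the channel along nest +y, its face 2 mm behind a body that is home. Grows clockwise seen from above: bar direction in the nest's x-y plane is (3.47 - value) from its x axis. Friction 0.03 N m. Starts at 0 to 0.33.
- keeper_hinge (a point): On the keeper's pivot axis, at mid-height of the bar, 22 mm above the work surface; its y axis points along the bar. The bar is steel, reaches 86 mm from the pivot, is 12 mm wide and lies 14 to 30 mm above the work surface; the pivot's head ends at 35 mm.
- keeper_knob (a point): Centre of the black upright knob (15 mm diameter, on a 7 mm stem; top 54 mm above the work surface) on the keeper bar, 79 mm from the pivot.
- spare_body: Bystander: a second conduit body, 130 mm long, lying on the bench behind the vise; leave alone. Origin: centre of its underside.
- tape_roll: Bystander: roll of seal tape, 49 mm diameter, 14 mm high, lying flat on the bench between vise and valve test rig; leave alone. Origin: centre of its underside.

How it is judged:
By the outcome, as a careful person would: the job done as asked, in the order asked, and still so for the second after the job is handed in, with the robot touching nothing.
It also fails if it takes over 61 s, if anything falls off the work surface, if the arm or the gripper's body presses on something with over 40 N, if the wrist force passes 120 N, or if a joint passes its speed limit or range.

## Working session

There is one attempt and no reset: what is moved stays moved. The work goes in short steps, Python scripts to look and compute and a tool call to move; the robot and the scene stay as the last step left them, time stands still between calls to the robot, and variables do not carry over. Pictures are saved under pics/ and viewed, and the job is handed in when it is done.

Besides the shell and the picture viewer there is one more tool, called after "Call:" as name([rows], argument=value, ...), one row to a line, values as JSON. step_arm: Moves the arm, as the interface text tells. Its arguments: {"type":"object","properties":{"commands":{"type":"array"},"jaw":{"type":"number"}},"required":["commands"]}

```bash
mkdir -p pics; ls; cat > h.py <<'E'
import numpy as np, cv2
from plant import manip
from scipy.spatial.transform import Rotation as R
np.set_printoptions(precision=2,suppress=True)
def ray(c,u,v,T=None):
    x=(u-c["cx"])/c["fx"]; y=(v-c["cy"])/c["fy"]
    if T is None:
        T=np.array(c["pose"]); d=np.array([x,-y,-1.])
    d=T[:3,:3]@d; return T[:3,3],d/np.linalg.norm(d)
def onz(c,u,v,z):
    o,d=ray(c,u,v); return o+d*(z-o[2])/d[2]
def proj(c,p):
    T=np.linalg.inv(np.array(c["pose"])); q=T[:3,:3]@np.array(p)+T[:3,3]
    return np.array([c["cx"]+c["fx"]*q[0]/-q[2], c["cy"]-c["fy"]*q[1]/-q[2]])
def tri(c1,u1,c2,u2):
    A=[];b=[]
    o1,d1=ray(c1,*u1);o2,d2=ray(c2,*u2)
    M1=np.eye(3)-np.outer(d1,d1);M2=np.eye(3)-np.outer(d2,d2)
    p=np.linalg.solve(M1+M2,M1@o1+M2@o2)
    return p,np.linalg.norm(np.cross(p-o1,d1)),np.linalg.norm(np.cross(p-o2,d2))
E
python3 - <<'E'
from h import *
s=manip.sense(); print(s)
for n in ["scene","side","wrist"]:
    c=manip.capture(n); cv2.imwrite(f"pics/{n}0.png",c["frame"])
    print(n,{k:v for k,v in c.items() if k!="frame"})
    for l in ["conduit","nest","keeper","keeper_knob","spare_body","tape_roll"]:
        try: print(l,[(round(r["score"],2),np.round(r["bbox"]).tolist(),int(r["region"].sum())) for r in manip.trace(n,l)][:3])
        except Exception as e: print(l,e)
E
```

```text
pics
{'clock': 0.0, 'q': array([ 88.07,  20.59,   0.63,  -0.02, -70.13, -16.51]), 'dq': array([-0.03, -0.11,  0.  , -0.03, -0.01, -0.04]), 'tau': array([ -0.  , -58.27,  29.31,   7.  ,   0.01,  -0.  ]), 'ee_pos': array([213.41, 640.16, 403.75]), 'eef_rot': array([-89.91,   0.01, 161.56]), 'wrist_force': array([-0.23,  0.82,  0.91]), 'ft_torque': array([-0.01, -0.03,  0.03]), 'gripper_width': 87.54695040383028}
scene {'fx': 347.18936897842417, 'fy': 347.18936897842417, 'cx': 259.57595213268263, 'cy': 192.37919343689654, 'pose': array([[ -0.49,   0.51,  -0.7 , -80.49],
       [ -0.87,  -0.3 ,   0.38, -21.4 ],
       [ -0.02,   0.8 ,   0.6 , 610.24],
       [  0.  ,   0.  ,   0.  ,   1.  ]])}
conduit [(0.91, [263.0, 215.0, 18.0, 54.0], 920)]
nest [(0.98, [289.0, 222.0, 100.0, 73.0], 2922)]
keeper [(0.57, [281.0, 241.0, 28.0, 27.0], 295)]
keeper_knob [(0.86, [282.0, 240.0, 30.0, 23.0], 296)]
spare_body [(0.77, [184.0, 229.0, 52.0, 26.0], 298)]
tape_roll [(0.63, [212.0, 213.0, 20.0, 14.0], 237)]
side {'fx': 468.53477728980334, 'fy': 468.53477728980334, 'cx': 260.7775486583236, 'cy': 190.1
[... 228 characters left out ...]
.0], 836)]
nest [(0.77, [291.0, 212.0, 64.0, 75.0], 1528), (0.46, [313.0, 221.0, 10.0, 34.0], 226), (0.41, [290.0, 191.0, 20.0, 43.0], 784)]
keeper [(0.61, [314.0, 221.0, 13.0, 31.0], 236)]
keeper_knob [(0.49, [315.0, 221.0, 14.0, 36.0], 243)]
spare_body [(0.77, [209.0, 265.0, 26.0, 48.0], 814)]
tape_roll [(0.6, [202.0, 242.0, 23.0, 19.0], 293)]
wrist {'fx': 297.3186396354542, 'fy': 297.3186396354542, 'cx': 254.7568773268575, 'cy': 194.4515087862951, 'mount': array([[ -0.  ,  -0.97,  -0.25, -67.85],
       [ -0.  ,   0.25,  -0.97,  19.96],
       [  1.  ,  -0.  ,  -0.  ,  -1.82],
       [  0.  ,   0.  ,   0.  ,   1.  ]])}
conduit []
nest []
keeper []
keeper_knob []
spare_body []
tape_roll []
```

```bash
python3 - <<'E'
import cv2
a=cv2.imread('pics/scene0.png');b=cv2.imread('pics/side0.png')
cv2.imwrite('pics/scene0c.png',cv2.resize(a[150:290,160:360],None,fx=4,fy=4,interpolation=cv2.INTER_CUBIC))
cv2.imwrite('pics/side0c.png',cv2.resize(b[150:300,180:380],None,fx=4,fy=4,interpolation=cv2.INTER_CUBIC))
E
```

```text
(no output)
```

View pics/scene0.png

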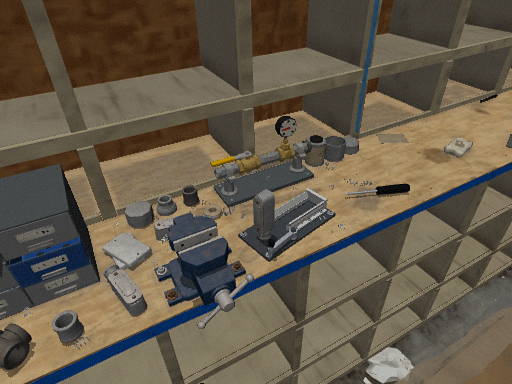

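View pics/side0.png

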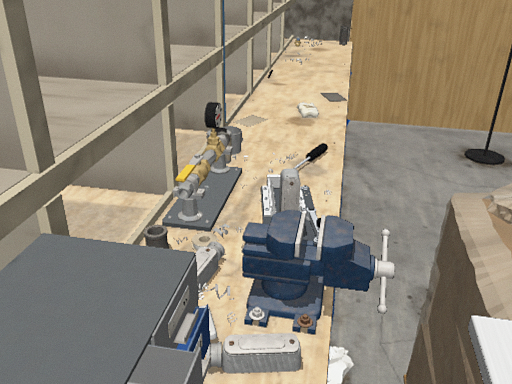

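```bash
ls pics
```

```text
scene0.png
scene0c.png
side0.png
side0c.png
wrist0.png
```

View pics/wrist0.png

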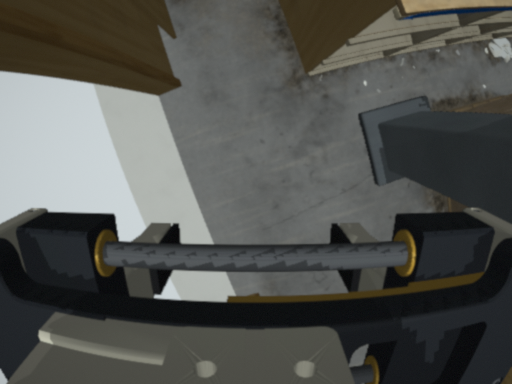

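View pics/scene0c.png

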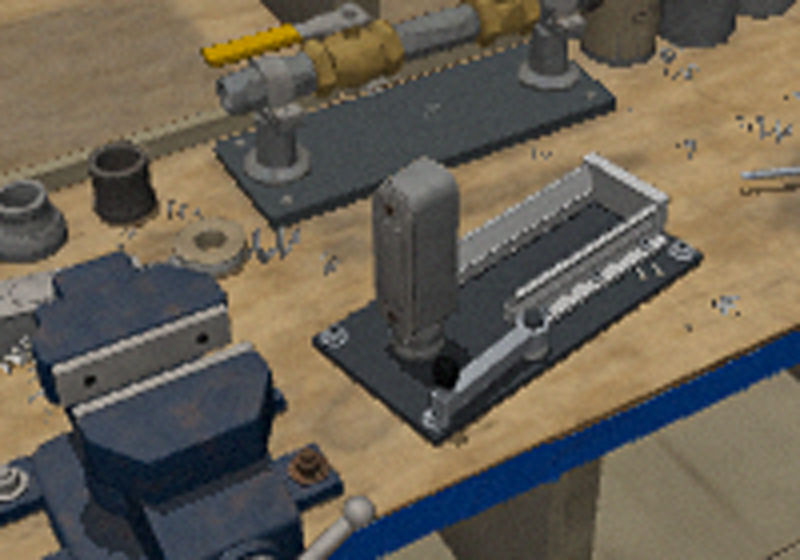

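View pics/side0c.png

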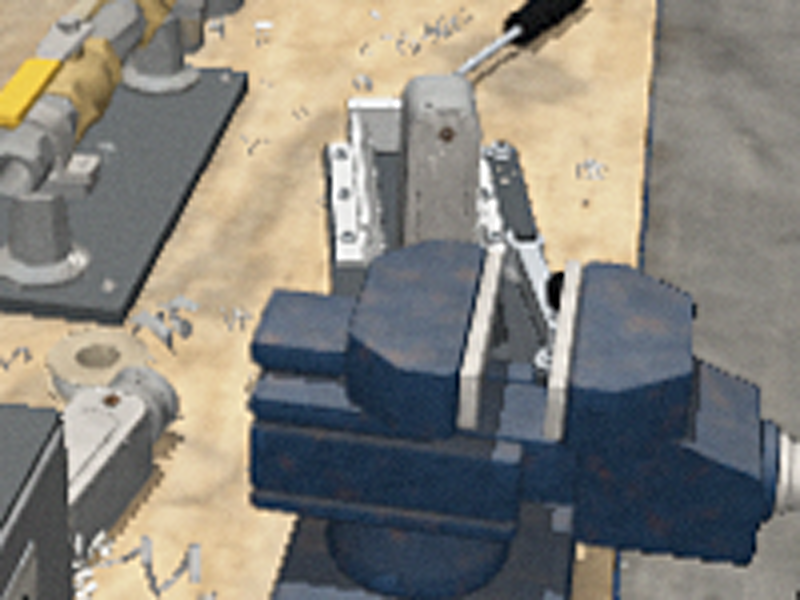

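```bash
cat > fit.py <<'E'
from h import *
from scipy.optimize import least_squares
def nestT(x,y,yaw):
    T=np.eye(4);T[:2,:2]=[[np.cos(yaw),-np.sin(yaw)],[np.sin(yaw),np.cos(yaw)]];T[:2,3]=x,y;return T
def tow(T,p): return T[:3,:3]@np.array(p,float)+T[:3,3]
E
python3 - <<'E'
from fit import *
cs=manip.capture("scene"); cd=manip.capture("side")
P=[(-122.5,58,8),(-122.5,-58,8),(122.5,-58,8)]
U=[(238.5,235.5),(269.3,260),(335.75,214.25)]
f=lambda v: np.concatenate([proj(cs,tow(nestT(*v),p))-u for p,u in zip(P,U)])
p0=onz(cs,287,222,8)
for yaw in (-1,0,1,-2):
    r=least_squares(f,[p0[0],p0[1],yaw]); 
    print(r.x,np.degrees(r.x[2]),r.cost,r.fun)
    if r.cost<20: best=r.x
T=nestT(*best)
np.save("T.npy",T)
for c,n in((cs,"scene"),(cd,"side")):
    im=cv2.resize(c["frame"],None,fx=4,fy=4,interpolation=cv2.INTER_CUBIC)
    def line(a,b,col):
        a=proj(c,tow(T,a));b=proj(c,tow(T,b))
        cv2.line(im,tuple(int(round(4*t+1.5)) for t in a),tuple(int(round(4*t+1.5)) for t in b),col,1)
    q=[(-122.5,58,8),(-122.5,-58,8),(122.5,-58,8),(122.5,58,8)]
    for i in range(4): line(q[i],q[(i+1)%4],(0,0,255))
    for s in(1,-1): line((-21.5,s*29.5,36),(110,s*29.5,36),(0,255,0)); line((-21.5,s*20.5,20),(110,s*20.5,20),(255,255,0))
    line((110,-35,40),(110,35,40),(255,0,255))
    line((-28,-52,0),(-28,-52,35),(0,255,255))
    x,y=(160,150) if n=="scene" else (180,150)
    cv2.imwrite(f"pics/{n}1.png",im[y*4:y*4+560,x*4:x*4+800])
E
```

```text
[ 473.03 -407.21   -1.35] -77.3477581381594 1.0579899207831744 [-0.8  -0.51  0.23  0.69  0.58 -0.58]
[ 473.03 -407.21   -1.35] -77.34775903796776 1.0579899207836532 [-0.8  -0.51  0.23  0.69  0.58 -0.58]
[ 473.03 -407.21   -1.35] -77.34775913799707 1.0579899207837915 [-0.8  -0.51  0.23  0.69  0.58 -0.58]
[ 473.03 -407.21   -1.35] -77.34775831006667 1.057989920783092 [-0.8  -0.51  0.23  0.69  0.58 -0.58]
```

View pics/scene1.png

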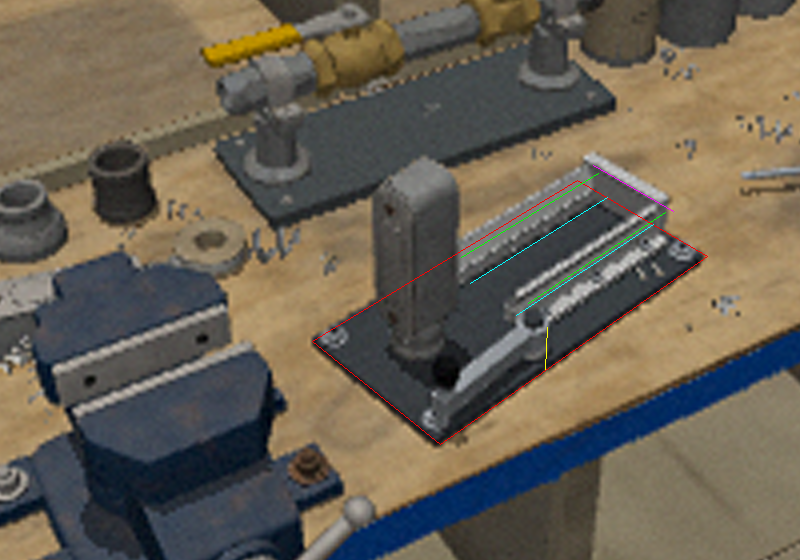

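View pics/side1.png

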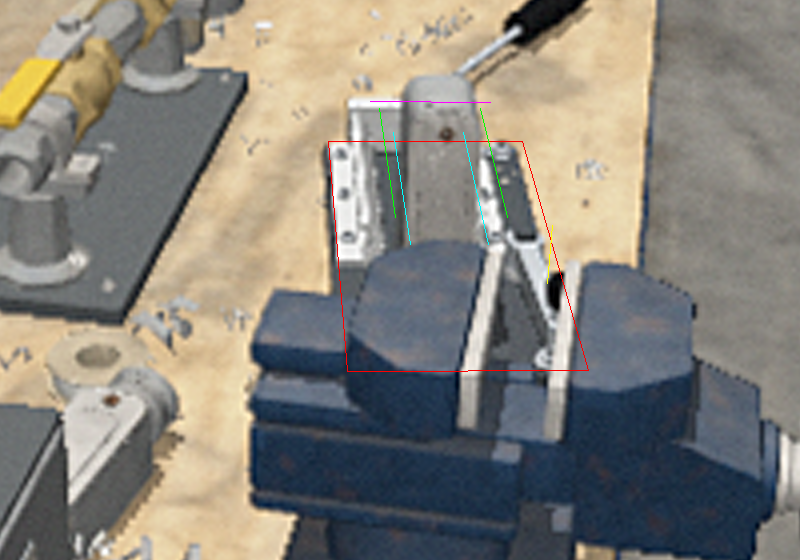

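```bash
python3 - <<'E'
import cv2
a=cv2.imread('pics/scene0.png');b=cv2.imread('pics/side0.png')
cv2.imwrite('pics/scene2.png',cv2.resize(a[185:263,236:340],None,fx=7.5,fy=7.5,interpolation=cv2.INTER_CUBIC))
cv2.imwrite('pics/side2.png',cv2.resize(b[165:245,255:325],None,fx=7.5,fy=7.5,interpolation=cv2.INTER_CUBIC))
E
```

```text
(no output)
```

View pics/scene2.png

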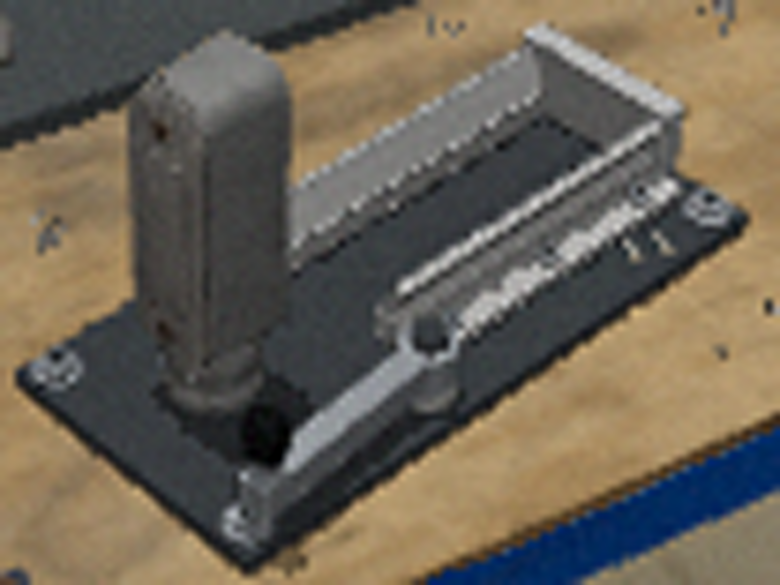

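View pics/side2.png

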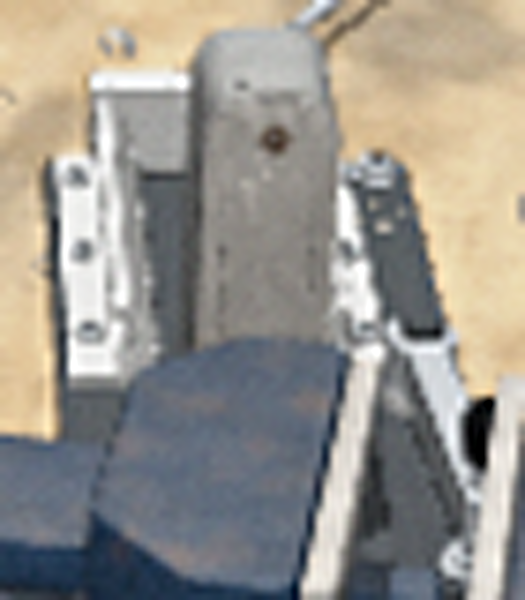

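```bash
cat > ov.py <<'E'
from fit import *
def overlay(c,T,kv,off,size,k,fn):
    im=cv2.resize(c["frame"],None,fx=k,fy=k,interpolation=cv2.INTER_CUBIC)
    def line(a,b,col):
        a=proj(c,tow(T,a));b=proj(c,tow(T,b))
        cv2.line(im,tuple(int(round(k*t+k/2-.5)) for t in a),tuple(int(round(k*t+k/2-.5)) for t in b),col,1)
    for z in (0,8):
        q=[(-122.5,58,z),(-122.5,-58,z),(122.5,-58,z),(122.5,58,z)]
        for i in range(4): line(q[i],q[(i+1)%4],(0,0,255))
    for s in(1,-1): line((-21.5,s*29.5,36),(110,s*29.5,36),(0,255,0)); line((-21.5,s*20.5,20),(110,s*20.5,20),(255,255,0))
    line((110,-35,40),(110,35,40),(255,0,255))
    line((-28,-52,8),(-28,-52,35),(0,255,255))
    a=3.47-kv
    line((-28,-52,30),(-28+86*np.cos(a),-52+86*np.sin(a),30),(0,128,255))
    e=(-28+79*np.cos(a),-52+79*np.sin(a))
    line((*e,30),(*e,54),(0,128,255))
    cv2.imwrite(fn,im[off[1]*k:(off[1]+size[1])*k,off[0]*k:(off[0]+size[0])*k])
E
python3 - <<'E'
from ov import *
cs=manip.capture("scene"); cd=manip.capture("side")
S=[((-122.5,58,8),(18,376)),((-122.5,-58,0),(245,573)),((122.5,-58,8),(748,215)),((110,35,40),(525,42)),((110,-35,40),(670,122)),((-28,-52,35),(432,328)),((110,20.5,8),(535,118))]
D=[((110,35,40),(92,91)),((122.5,58,8),(47,168)),((122.5,-58,8),(403,165))]
def f(v):
    r=[]
    for p,u in S: r+=list(proj(cs,tow(nestT(*v[:3]),p))-(np.array(u)/7.5+(236-.43,185-.43)))
    for p,u in D: r+=list(proj(cd,tow(nestT(*v[:3]),p))-(np.array(u)/7.5+(255-.43,165-.43)))
    return np.array(r)
r=least_squares(f,[473,-407,-1.35],loss="soft_l1"); print(r.x,np.degrees(r.x[2]));print(r.fun.reshape(-1,2))
T=nestT(*r.x);np.save("T.npy",T)
# knob
from itertools import product
k=np.array((268,420))/7.5+(236-.43,185-.43)
p=onz(cs,*k,50);Ti=np.linalg.inv(T);q=Ti[:3,:3]@p+Ti[:3,3];print("knob nest",q, 3.47-np.arctan2(q[1]+52,q[0]+28)%(2*np.pi))
overlay(cs,T,.1,(236,185),(104,78),7,"pics/scene3.png")
overlay(cd,T,.1,(255,160),(80,85),7,"pics/side3.png")
E
```

```text
[ 478.67 -404.29   -1.34] -76.80377099692836
[[-2.19 -0.32]
 [-0.52  1.13]
 [-1.4  -0.68]
 [-0.19 -0.14]
 [ 0.42  0.49]
 [ 1.17  2.17]
 [ 1.67  1.16]
 [ 2.23 -1.4 ]
 [-2.14 -1.8 ]
 [-1.13 -1.45]]
knob nest [-102.94  -49.43   50.  ] 0.3627101349298383
```

View pics/scene3.png

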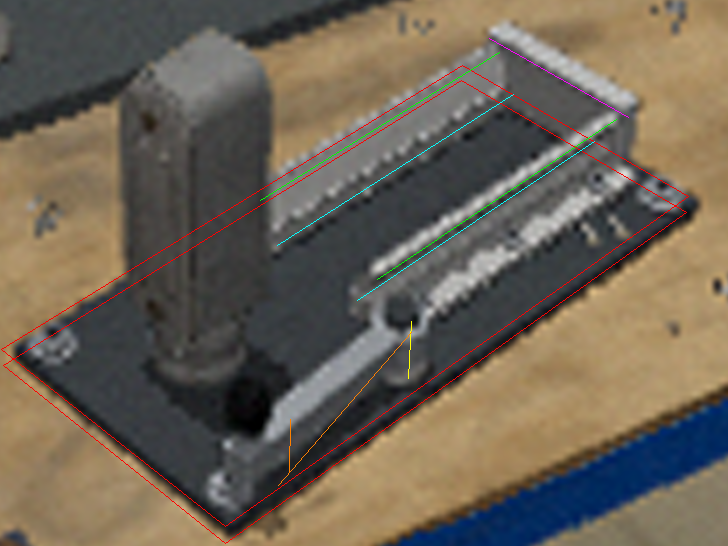

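View pics/side3.png

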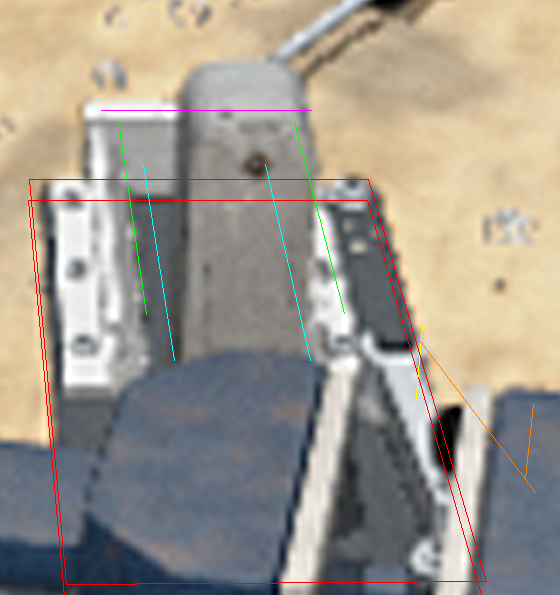

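```bash
sed -i 's/def overlay(c,T,kv,/def overlay(c,T,kv,yo,/; s/58,z/58+yo,z/g; s/-58+yo/-58+yo/g' ov.py
cat > nf.py <<'E'
from ov import *
S=[((-122.5,'+',8),(22,376)),((-122.5,'-',0),(245,573)),((122.5,'-',8),(752,215)),((110,35,40),(525,42)),((110,-35,40),(670,122)),((-28,-52,35),(432,335)),((110,20.5,8),(535,118)),((-21.5,-29.5,36),(400,292)),((-21.5,-20.5,8),(380,335))]
D=[((110,35,40),(92,91)),((122.5,'-',8),(403,165)),((110,20.5,8),(138,178)),((-21.5,20.5,8),(162,375)),((-122.5,'-',8),(470,560))]
def f(v,cs,cd):
    r=[]
    for c,L,o in((cs,S,(236,185)),(cd,D,(255,165))):
        for p,u in L:
            y=p[1]
            if y=='+': y=58+v[3]
            if y=='-': y=-58+v[3]
            r+=list(proj(c,tow(nestT(*v[:3]),(p[0],y,p[2])))-(np.array(u)/7.5+np.array(o)-.43))
    return np.array(r)
E
python3 - <<'E'
from nf import *
cs=manip.capture("scene"); cd=manip.capture("side")
r=least_squares(f,[473,-407,-1.35,0],loss="soft_l1",args=(cs,cd)); print(r.x,np.degrees(r.x[2]));print(r.fun.reshape(-1,2))
T=nestT(*r.x[:3]);np.save("T.npy",T)
k=np.array((268,420))/7.5+(236-.43,185-.43)
p=onz(cs,*k,50);Ti=np.linalg.inv(T);q=Ti[:3,:3]@p+Ti[:3,3];print("knob nest",q, 3.47-np.arctan2(q[1]+52,q[0]+28)%(2*np.pi))
overlay(cs,T,.32,r.x[3],(236,185),(104,78),7,"pics/scene4.png")
overlay(cd,T,.32,r.x[3],(255,160),(80,85),7,"pics/side4.png")
E
```

```text
[ 484.55 -406.18   -1.36   -6.43] -77.6830149433159
[[-1.69 -1.23]
 [-0.05  0.46]
 [-0.53 -0.52]
 [-0.28 -1.24]
 [-0.02 -0.54]
 [ 0.1  -0.4 ]
 [ 1.52  0.06]
 [-0.36 -0.73]
 [-0.6   0.07]
 [ 0.59 -2.09]
 [ 0.   -1.86]
 [ 0.2  -1.43]
 [ 0.31  0.57]
 [ 6.25  2.64]]
knob nest [-105.26  -56.35   50.  ] 0.27220241863020345
```

View pics/scene4.png

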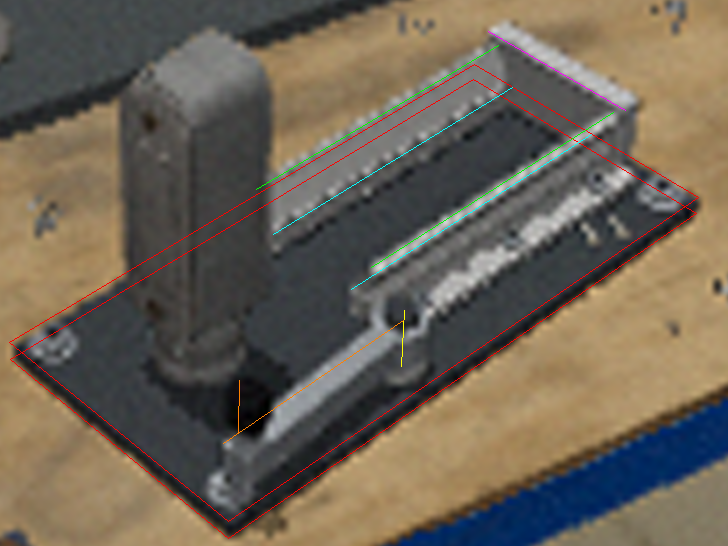

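View pics/side4.png

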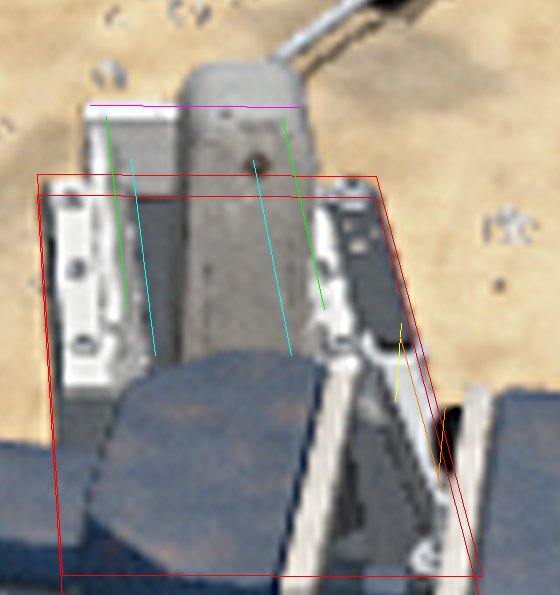

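```bash
python3 - <<'E'
from nf import *
cs=manip.capture("scene"); cd=manip.capture("side")
D.pop()
r=least_squares(f,[473,-407,-1.35,0],loss="soft_l1",args=(cs,cd)); print(r.x,np.degrees(r.x[2]));print(r.fun.reshape(-1,2))
T=nestT(*r.x[:3]);np.save("T.npy",T);Ti=np.linalg.inv(T)
N=lambda p:Ti[:3,:3]@p+Ti[:3,3]
print("box",tri(cs,(83,230),cd,(195,255)))
a=tri(cs,(223.75,236.25),cd,(323.7,215.5));print("vise front jaw far end",a,N(a[0]))
a=tri(cs,(219,226),cd,(303,212));print("vise rear jaw far end",a,N(a[0]))
k=np.array((268,418))/7.5+(236-.43,185-.43);q=N(onz(cs,*k,50));print("knob",q, 3.47-np.arctan2(q[1]+52,q[0]+28)%(2*np.pi))
for nm,c in(("scene",cs),("side",cd)):
    m=manip.trace(nm,"conduit")[0]["region"];v,u=np.nonzero(m);print(nm,"centroid",u.mean(),v.mean(),"bbox",u.min(),u.max(),v.min(),v.max(),"nest",N(onz(c,u.mean(),v.mean(),73)))
    if nm=="scene": 
        for z,pt in((138,(212,62)),(8,(215,390))):
            k=np.array(pt)/7.5+(236-.43,185-.43);print(z,N(onz(c,*k,z)))
for n in (-140,-122.5):
    print(n,[tow(T,(n,y,0)) for y in(-60,60)])
E
```

```text
[ 483.95 -405.37   -1.35   -7.65] -77.32301376931798
[[-1.48 -0.51]
 [ 0.49  1.14]
 [-0.4  -0.28]
 [-0.63 -1.12]
 [-0.27 -0.48]
 [ 0.11 -0.16]
 [ 1.19  0.17]
 [-0.41 -0.49]
 [-0.66  0.32]
 [ 0.49 -1.88]
 [ 0.38 -1.77]
 [ 0.11 -1.23]
 [ 0.59  0.82]]
box (array([530.78,  34.38, 170.3 ]), np.float64(16.973335605120962), np.float64(16.973335605120973))
vise front jaw far end (array([ 398.53, -199.04,  125.73]), np.float64(0.8474567457071221), np.float64(0.8474567457071472)) [-220.04  -38.07  125.73]
vise rear jaw far end (array([ 432.6 , -203.76,  124.94]), np.float64(0.50788953731424), np.float64(0.5078895373142533)) [-207.96   -5.86  124.94]
knob [-104.1   -54.66   50.  ] 0.29346616434480755
scene centroid 263.6743421052632 213.52412280701753 bbox 253 274 190 239 nest [-71.19   6.64  73.  ]
138 [-73.35   2.87 138.  ]
8 [-78.35  -2.36   8.  ]
side centroid 288.8837209302326 189.9889840881273 bbox 279 299 169 211 nest [-30.09  -1.23  73.  ]
-140 [array([ 394.69, -281.95,    0.  ]), array([ 511.77, -255.61,    0.  ])]
-122.5 [array([ 398.53, -299.02,    0.  ]), array([ 515.61, -272.68,    0.  ])]
```

Call:
step_arm([
  [0,0,0,0.171],
  [0,0,0,0.171],
  [0,0,0,0.171],
  [0,0,0,0.171],
  [0,0,0,0.171],
  [0,0,0,0.172],
  [0,0,0,0],
], jaw=1)

```text
clock: 2.42
ee_pos: [213.5, 640.3, 404.7]
eef_rot: [-90.0, -0.0, 102.8]
wrist_force: [-0.6, -0.2, 0.1]
gripper_width: 23.0
```

```bash
cat > go.py <<'E'
import sys
from fit import *
T=np.load("T.npy");Ti=np.linalg.inv(T)
def where():
    s=manip.sense();Rm=R.from_euler("xyz",s["eef_rot"],degrees=True).as_matrix()
    p=np.array(s["ee_pos"]);tip=p+Rm[:,1]*178
    print("t",s["clock"],"tcp",p,"rot",s["eef_rot"],"tipNest",Ti[:3,:3]@tip+Ti[:3,3],"F",s["wrist_force"],"w",round(s["gripper_width"],1))
    return s,Rm,tip
def to(w,s=None):  # world tip targets -> tool deltas
    s,Rm,tip=where()
    for a in w:
        a=np.array(a,float);print("delta tool",Rm.T@(a-tip),"->",a);tip=a
def ton(w): to([tow(T,a) for a in w])
E
python3 - <<'E'
from go import *
to([(440,200,226),tow(T,(-135,1,226)),tow(T,(-127,1,120))])
E
```

```text
t 2.425 tcp [213.48 640.32 404.66] rot [-90.    -0.   102.78] tipNest [-1079.55   -34.4    226.66] F [-0.56 -0.19  0.12] w 23.0
delta tool [-479.53    0.65 -123.48] -> [440. 200. 226.]
delta tool [-465.09    0.     89.84] -> [ 455.3  -273.44  226.  ]
delta tool [ -8.   106.     0.01] -> [ 457.06 -281.24  120.  ]
```

Call:
step_arm([
  [-53.3,0,-13.7,0],
  [-53.3,0,-13.7,0],
  [-53.3,0,-13.7,0],
  [-53.3,0,-13.7,0],
  [-53.3,0,-13.7,0],
  [-53.3,0,-13.7,0],
  [-53.3,0,-13.7,0],
  [-53.3,0,-13.7,0],
  [-53.3,0,-13.7,0],
])

```text
clock: 3.55
ee_pos: [439.8, 197.9, 405.1]
eef_rot: [-90.1, -0.0, 103.0]
wrist_force: [-0.1, 1.0, 0.2]
gripper_width: 0.4
```

Call:
step_arm([
  [-51.7,0,10,0],
  [-51.7,0,10,0],
  [-51.7,0,10,0],
  [-51.7,0,10,0],
  [-51.7,0,10,0],
  [-51.7,0,10,0],
  [-51.7,0,10,0],
  [-45,0,10,0],
  [-40,0,10,0],
  [0,0,0,0],
])

```text
clock: 4.8
ee_pos: [449.7, -258.4, 404.3]
eef_rot: [-90.0, 0.0, 102.8]
wrist_force: [-0.5, 0.5, -0.7]
gripper_width: 0.7
```

```bash
python3 - <<'E'
from go import *
ton([(-135,1,226),(-127,1,120)])
for n in("scene","side","wrist"):
    c=manip.capture(n);cv2.imwrite(f"pics/{n}5.png",c["frame"])
a=cv2.imread('pics/scene5.png');cv2.imwrite('pics/scene5c.png',cv2.resize(a[110:270,200:360],None,fx=3.7,fy=3.7,interpolation=cv2.INTER_CUBIC))
E
```

```text
t 4.8 tcp [ 449.69 -258.38  404.34] rot [-89.96   0.   102.77] tipNest [-150.92   -1.29  226.34] F [-0.49  0.52 -0.72] w 0.7
delta tool [-15.92   0.34  -2.27] -> [ 455.3  -273.44  226.  ]
delta tool [ -8.   106.    -0.06] -> [ 457.06 -281.24  120.  ]
```

View pics/scene5c.png

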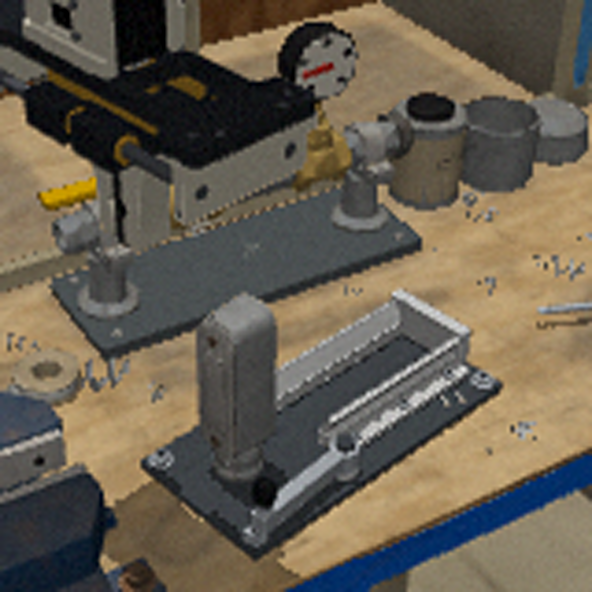

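View pics/wrist5.png

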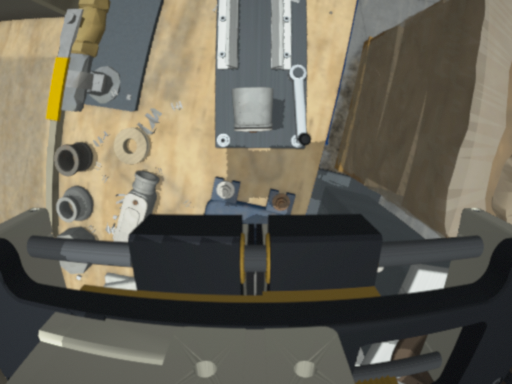

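View pics/side5.png

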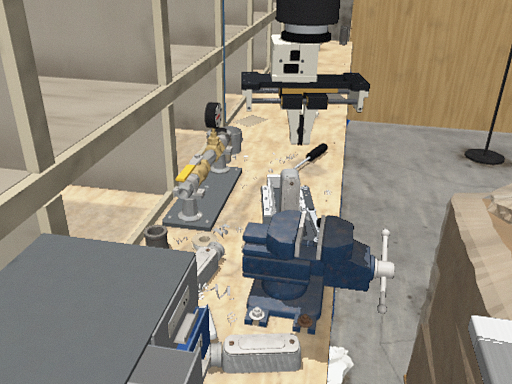

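```bash
python3 - <<'E'
import cv2
a=cv2.imread('pics/wrist5.png');cv2.imwrite('pics/wrist5c.png',cv2.resize(a[0:155,205:320],None,fx=5,fy=5,interpolation=cv2.INTER_CUBIC)[:,:])
E
```

```text
(no output)
```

View pics/wrist5c.png

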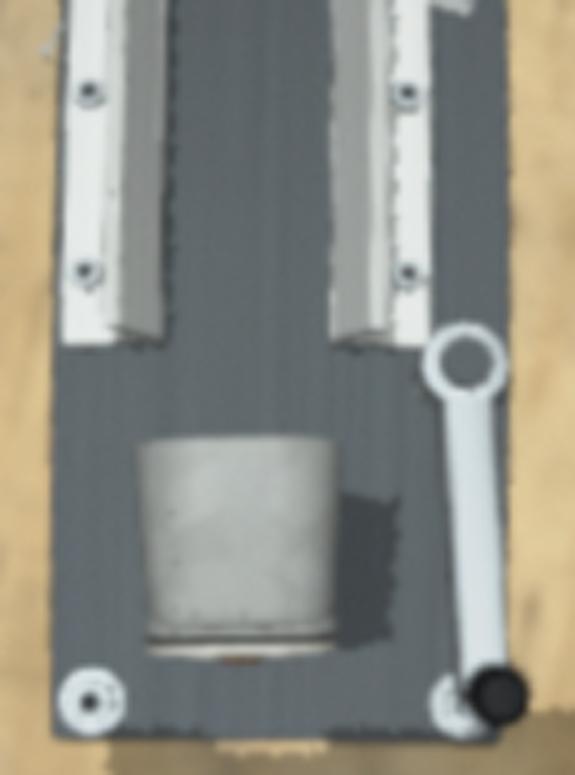

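```bash
cat > w.py <<'E'
from fit import *
def wproj(c,Tt,p):
    M=Tt@np.array(c["mount"]); q=np.linalg.inv(M)@np.append(p,1)
    d=np.array([q[0],-q[1],-q[2]]); th=np.arctan2(np.hypot(d[0],d[1]),d[2]); r=c["fx"]*th/np.hypot(d[0],d[1])
    return np.array([c["cx"]+r*d[0],c["cy"]+r*d[1]])
def wonz(c,Tt,u,v,z):
    a=np.array([(u-c["cx"])/c["fx"],(v-c["cy"])/c["fy"]]);th=np.hypot(*a)
    d=np.array([*(a/th*np.sin(th)),np.cos(th)]);d=np.array([d[0],-d[1],-d[2]])
    M=Tt@np.array(c["mount"]);d=M[:3,:3]@d;o=M[:3,3];return o+d*(z-o[2])/d[2]
def toolT(s):
    M=np.eye(4);M[:3,:3]=R.from_euler("xyz",s["eef_rot"],degrees=True).as_matrix();M[:3,3]=s["ee_pos"];return M
E
python3 - <<'E'
from w import *
s=manip.sense();Tt=toolT(s);c=manip.capture("wrist")
pt=lambda a:np.array(a)/5+np.array([205,0])-.4
L=[((-28,-52,35),(466,362)),((-21.5,20.5,8),(165,345)),((-21.5,-20.5,8),(332,343))]
def f(v): return np.concatenate([wproj(c,Tt,tow(nestT(*v),p))-pt(u) for p,u in L]+[[wproj(c,Tt,tow(nestT(*v),(-122.5,0,4)))[1]-pt((0,740))[1]]])
r=least_squares(f,[484,-405,-1.35]);print(r.x,np.degrees(r.x[2]),r.fun)
T=nestT(*r.x);Ti=np.linalg.inv(T);N=lambda p:Ti[:3,:3]@p+Ti[:3,3]
np.save("Tw.npy",T)
k=N(wonz(c,Tt,*pt((498,695)),54));print("knob",k,3.47-np.arctan2(k[1]+52,k[0]+28)%(2*np.pi),np.hypot(k[0]+28,k[1]+52))
for nm,p,z in(("top L back",(137,440),128),("top R back",(337,437),128),("cover L",(147,650),138-18),("cover R",(333,650),120),("mid back face",(237,437),130)): print(nm,N(wonz(c,Tt,*pt(p),z)))
E
```

```text
[ 485.58 -403.61   -1.36] -78.13821468870641 [ 0.61 -0.27 -0.04 -0.21 -0.6   0.73 -0.23]
knob [-106.22  -57.82   54.  ] 0.25408539210117187 78.43775507174036
top L back [-58.86  17.61 128.  ]
top R back [-57.8  -16.41 128.  ]
cover L [-95.58  15.96 120.  ]
cover R [-95.02 -16.95 120.  ]
mid back face [-58.42   0.57 130.  ]
```

```bash
cp Tw.npy T.npy; python3 - <<'E'
from go import *
ton([(-128,0.5,226),(-128,0.5,120)])
E
```

```text
t 5.0 tcp [ 449.95 -255.6   404.77] rot [-90.02  -0.   102.85] tipNest [-152.18   -4.4   226.77] F [-0.64  0.86 -0.17] w 0.5
delta tool [-24.26   0.77  -4.48] -> [ 459.76 -278.24  226.  ]
delta tool [ -0.   106.     0.03] -> [ 459.76 -278.24  120.  ]
```

Call:
step_arm([
  [-24,1,-4.5,0.016],
  [0,25,0,0],
  [0,27,0,0],
  [0,27,0,0],
  [0,27,0,0],
  [0,0,0,0],
])

```text
clock: 5.75
ee_pos: [459.3, -277.4, 296.3]
eef_rot: [-89.8, -0.1, 101.9]
wrist_force: [-0.1, -0.2, 0.6]
gripper_width: 0.1
```

```bash
python3 - <<'E'
from go import *
ton([(-105,0.5,120),(-70,.5,120)])
c=manip.capture("scene");cv2.imwrite('pics/scene6.png',cv2.resize(c["frame"][110:270,200:360],None,fx=3.7,fy=3.7,interpolation=cv2.INTER_CUBIC))
c=manip.capture("wrist");cv2.imwrite('pics/wrist6.png',c["frame"])
E
```

```text
t 5.75 tcp [ 459.29 -277.43  296.3 ] rot [-89.82  -0.09 101.94] tipNest [-129.17   -0.36  118.3 ] F [-0.1  -0.17  0.64] w 0.1
delta tool [-24.17  -1.74  -0.82] -> [ 464.49 -300.75  120.  ]
delta tool [-35.    -0.06   0.05] -> [ 471.68 -335.    120.  ]
```

View pics/scene6.png

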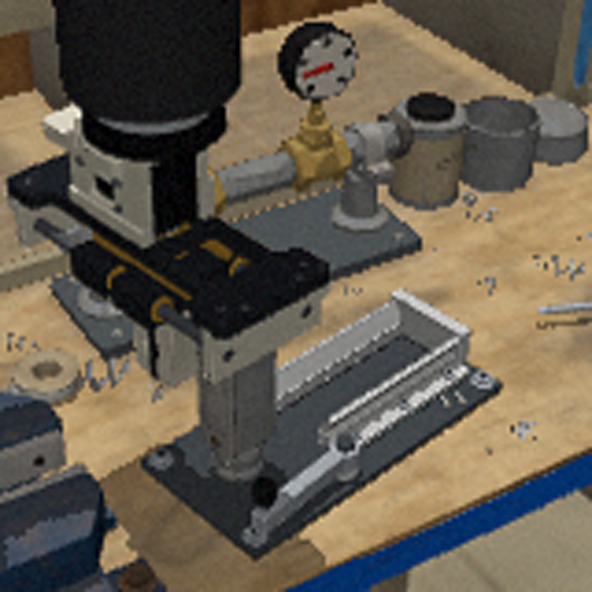

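View pics/wrist6.png

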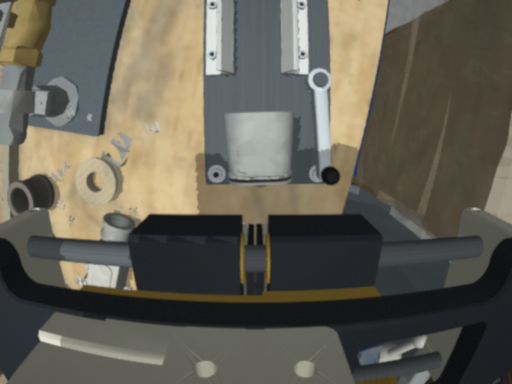

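Call:
step_arm([
  [-10,-1,-0.4,0],
  [-8,-1,-0.4,0],
  [-5,0,0,0],
  [-4,0,0,0],
  [-4,0,0,0],
  [-4,0,0,0],
  [-4,0,0,0],
  [0,0,0,0],
])

```text
clock: 6.85
ee_pos: [468.5, -316.9, 299.6]
eef_rot: [-90.0, -0.0, 101.8]
wrist_force: [-0.4, 0.8, -0.2]
gripper_width: 0.5
```

```bash
python3 - <<'E'
from go import *
where()
c=manip.capture("wrist");cv2.imwrite('pics/wrist7.png',c["frame"])
E
```

```text
t 6.85 tcp [ 468.46 -316.86  299.56] rot [-89.99  -0.   101.79] tipNest [-88.43   1.05 121.56] F [-0.36  0.83 -0.2 ] w 0.5
```

View pics/wrist7.png

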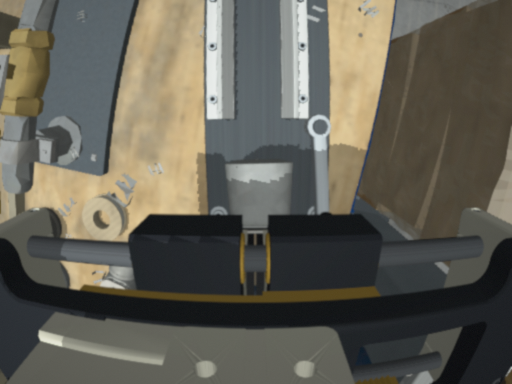

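Call:
step_arm([
  [-4,0,0,0],
  [-4,0,0,0],
  [-4,0,0,0],
  [-4,0,0,0],
  [-4,0,0,0],
  [-4,0,0,0],
  [0,0,0,0],
  [0,0,0,0],
])

```text
clock: 7.9
ee_pos: [473.3, -340.1, 299.6]
eef_rot: [-90.0, -0.0, 101.8]
wrist_force: [0.1, 0.3, 1.0]
gripper_width: 0.5
```

```bash
python3 - <<'E'
from go import *
where()
c=manip.capture("wrist");cv2.imwrite('pics/wrist8.png',c["frame"])
c=manip.capture("scene");cv2.imwrite('pics/scene8.png',cv2.resize(c["frame"][110:270,200:360],None,fx=3.7,fy=3.7,interpolation=cv2.INTER_CUBIC))
E
```

```text
t 7.9 tcp [ 473.28 -340.13  299.61] rot [-90.    -0.01 101.79] tipNest [-64.67   1.   121.61] F [0.12 0.34 0.99] w 0.5
```

View pics/wrist8.png

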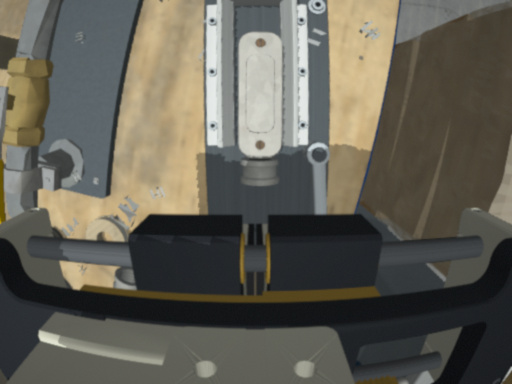

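View pics/scene8.png

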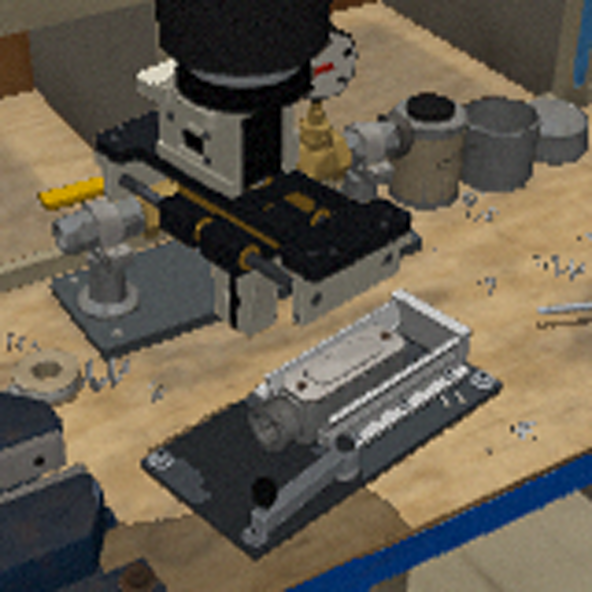

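```bash
python3 - <<'E'
from go import *
from w import *
s=manip.sense();Tt=toolT(s);c=manip.capture("wrist")
N=lambda p:Ti[:3,:3]@p+Ti[:3,3]
print("hub bottom end z~25",N(wonz(c,Tt,260,186,30)),"top z42",N(wonz(c,Tt,260,182,42)))
print("nose",N(wonz(c,Tt,260,31,30)), "sides",N(wonz(c,Tt,238,100,40)),N(wonz(c,Tt,282,100,40)))
print("pivot",N(wonz(c,Tt,318,153,35)))
ton([(-110,0,121.6),(-110,0,27),(-75,0,27),(-29.5,0,27)])
E
```

```text
hub bottom end z~25 [-55.97  -2.31  30.  ] top z42 [-49.85  -2.09  42.  ]
nose [77.43 -2.14 30.  ] sides [16.71 15.54 40.  ] [ 16.84 -19.48  40.  ]
pivot [-26.28 -50.79  35.  ]
t 8.05 tcp [ 473.32 -340.02  299.69] rot [-90.     0.   101.81] tipNest [-64.75   1.07 121.69] F [-0.2   0.89 -1.26] w 0.5
delta tool [45.25  0.09  1.11] -> [ 462.97 -295.96  121.6 ]
delta tool [ 0.  94.6 -0. ] -> [ 462.97 -295.96   27.  ]
delta tool [-35.     0.    -0.03] -> [ 470.16 -330.21   27.  ]
delta tool [-45.5    0.    -0.04] -> [ 479.52 -374.74   27.  ]
```

Call:
step_arm([
  [22,0,1,0],
  [23,0,1,0],
  [0,23,0,0],
  [0,24,0,0],
  [0,24,0,0],
  [0,23.5,0,0],
  [0,0,0,0],
])

```text
clock: 8.93
ee_pos: [461.3, -295.6, 203.9]
eef_rot: [-89.8, -0.1, 101.8]
wrist_force: [-0.6, -0.2, 0.7]
gripper_width: 0.5
```

```bash
python3 - <<'E'
from go import *
ton([(-75,-1,27),(-29.5,-1,27)])
c=manip.capture("wrist");cv2.imwrite('pics/wrist9.png',c["frame"])
c=manip.capture("scene");cv2.imwrite('pics/scene9.png',cv2.resize(c["frame"][110:270,200:360],None,fx=3.7,fy=3.7,interpolation=cv2.INTER_CUBIC))
E
```

```text
t 8.925 tcp [ 461.25 -295.57  203.87] rot [-89.82  -0.1  101.82] tipNest [-111.03   -2.17   25.88] F [-0.56 -0.2   0.73] w 0.5
delta tool [-36.02  -1.19  -1.2 ] -> [ 469.19 -330.41   27.  ]
delta tool [-45.5   -0.08  -0.03] -> [ 478.54 -374.94   27.  ]
```

View pics/wrist9.png

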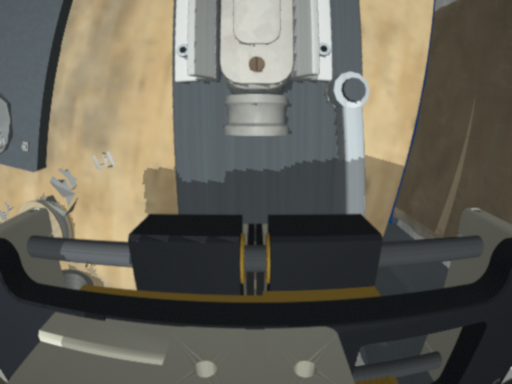

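View pics/scene9.png

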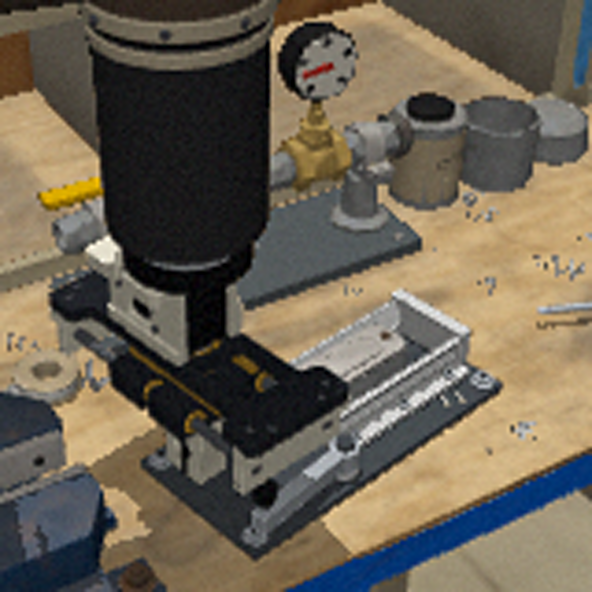

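Call:
step_arm([
  [-20,-1,-0.6,0],
  [-16,0,-0.6,0],
  [-6,0,0,0],
  [-6,0,0,0],
  [-6,0,0,0],
  [-6,0,0,0],
  [-6,0,0,0],
  [-6,0,0,0],
  [0,0,0,0],
])

```text
clock: 10.15
ee_pos: [478.3, -367.2, 206.1]
eef_rot: [-90.0, 0.0, 101.8]
wrist_force: [0.9, 0.4, 0.4]
gripper_width: 0.4
```

```bash
python3 - <<'E'
from go import *
ton([(-29.5,-1,27)])
c=manip.capture("wrist");cv2.imwrite('pics/wrist10.png',c["frame"])
E
```

```text
t 10.15 tcp [ 478.26 -367.2   206.13] rot [-90.01   0.02 101.79] tipNest [-37.07   0.35  28.13] F [0.91 0.43 0.39] w 0.4
delta tool [-7.58  1.13  1.34] -> [ 478.54 -374.94   27.  ]
```

View pics/wrist10.png

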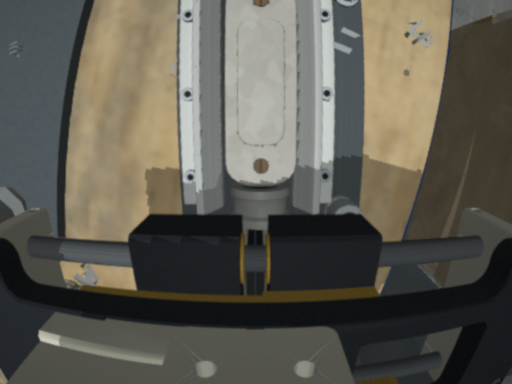

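Push on in small rows, watching the force.

Call:
step_arm([
  [-3,0,0.5,0],
  [-2,0,0,0],
  [0,0,0,0],
])

```text
clock: 10.58
ee_pos: [478.7, -371.9, 206.2]
eef_rot: [-90.0, 0.0, 101.8]
wrist_force: [0.4, -0.5, 0.8]
gripper_width: 0.5
```

Call:
step_arm([
  [-1,0,0,0],
  [-1,0,0,0],
  [0,0,0,0],
])

```text
clock: 10.95
ee_pos: [479.0, -373.7, 206.2]
eef_rot: [-90.0, 0.0, 101.8]
wrist_force: [0.4, 1.0, 0.9]
gripper_width: 0.6
```

Call:
step_arm([
  [-1,0,0,0],
  [0,0,0,0],
])

```text
clock: 11.2
ee_pos: [479.2, -374.7, 206.2]
eef_rot: [-90.0, 0.0, 101.8]
wrist_force: [0.1, 0.9, 0.9]
gripper_width: 0.1
```

Call:
step_arm([
  [-1,0,0,0],
  [0,0,0,0],
])

```text
clock: 11.45
ee_pos: [479.3, -375.3, 206.2]
eef_rot: [-90.0, -0.0, 101.8]
wrist_force: [-0.9, 5.2, 2.8]
gripper_width: 0.2
```

Call:
step_arm([
  [-1,0,0,0],
  [0,0,0,0],
])

```text
clock: 11.7
ee_pos: [479.3, -375.6, 206.1]
eef_rot: [-90.0, -0.1, 101.8]
wrist_force: [-1.1, 9.6, 6.3]
gripper_width: 0.2
```

```bash
python3 - <<'E'
from go import *
where()
c=manip.capture("wrist");cv2.imwrite('pics/wrist11.png',c["frame"])
c=manip.capture("scene");cv2.imwrite('pics/scene11.png',cv2.resize(c["frame"][170:260,240:345],None,fx=7,fy=6,interpolation=cv2.INTER_CUBIC))
E
```

```text
t 11.7 tcp [ 479.31 -375.65  206.15] rot [-89.96  -0.1  101.79] tipNest [-28.96  -0.51  28.15] F [-1.11  9.63  6.34] w 0.2
```

View pics/scene11.png

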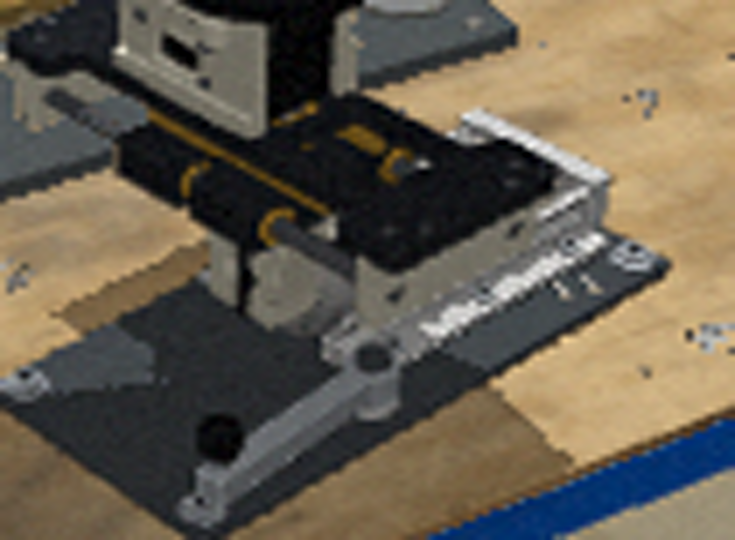

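View pics/wrist11.png

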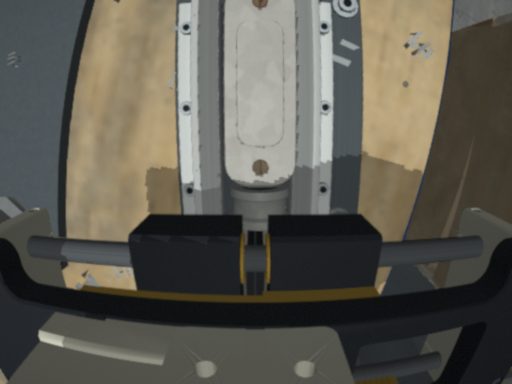

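Call:
step_arm([
  [-1,0,0,0],
  [0,0,0,0],
])

```text
clock: 12.05
ee_pos: [479.3, -376.0, 206.1]
eef_rot: [-89.9, -0.2, 101.8]
wrist_force: [-2.0, 14.1, 10.0]
gripper_width: 0.6
```

Call:
step_arm([
  [8,0,0,0],
  [25,0,0,0],
  [25,0,0,0],
  [10,-40,0,0],
  [0,-45,0,0],
  [0,-45,0,0],
  [0,-45,0,0],
  [0,0,0,0],
  [0,0,0,0],
])

```text
clock: 13.18
ee_pos: [465.6, -311.0, 380.9]
eef_rot: [-90.0, 0.0, 101.8]
wrist_force: [0.3, 0.3, -0.9]
gripper_width: 0.2
```

```bash
python3 - <<'E'
from go import *
where()
c=manip.capture("wrist");cv2.imwrite('pics/wrist12.png',cv2.resize(c["frame"][0:215,150:370],None,fx=2.75,fy=2.75,interpolation=cv2.INTER_CUBIC))
c=manip.capture("scene");cv2.imwrite('pics/scene12.png',cv2.resize(c["frame"][180:260,240:345],None,fx=7.5,fy=7.5,interpolation=cv2.INTER_CUBIC))
E
```

```text
t 13.175 tcp [ 465.64 -310.99  380.91] rot [-90.02   0.01 101.78] tipNest [-94.72  -0.4  202.91] F [ 0.31  0.25 -0.9 ] w 0.2
```

View pics/wrist12.png

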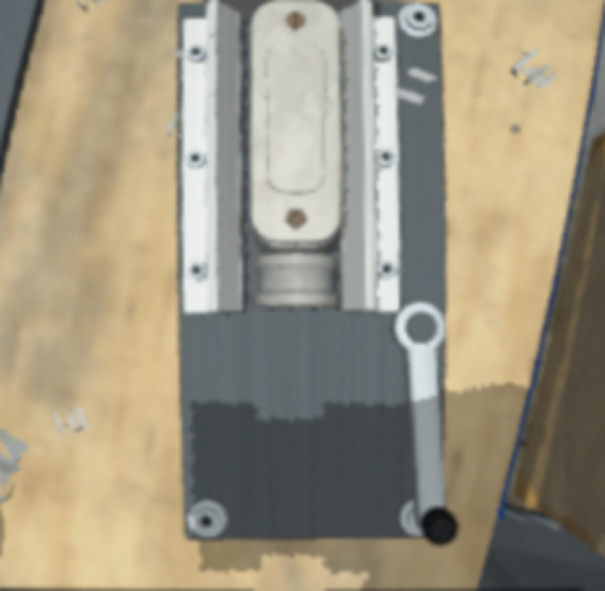

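View pics/scene12.png

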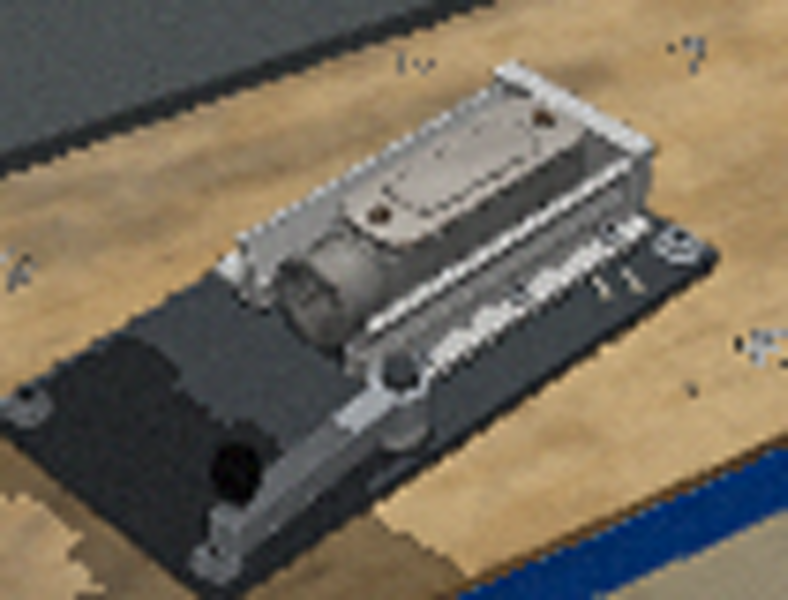

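Call:
step_arm([
  [-40,0,0,0],
  [-45,0,0,0],
  [-45,0,0,0],
  [0,0,0,0],
  [0,0,0,0],
])

```text
clock: 13.9
ee_pos: [492.3, -438.3, 379.4]
eef_rot: [-89.9, -0.1, 101.8]
wrist_force: [-0.5, -0.5, -0.5]
gripper_width: 0.2
```

```bash
python3 - <<'E'
from go import *
where()
c=manip.capture("wrist");cv2.imwrite('pics/wrist13.png',cv2.resize(c["frame"][60:215,170:340],None,fx=3.8,fy=3.8,interpolation=cv2.INTER_CUBIC))
E
```

```text
t 13.9 tcp [ 492.27 -438.34  379.43] rot [-89.88  -0.1  101.76] tipNest [ 35.04  -0.97 201.43] F [-0.48 -0.55 -0.55] w 0.2
```

View pics/wrist13.png

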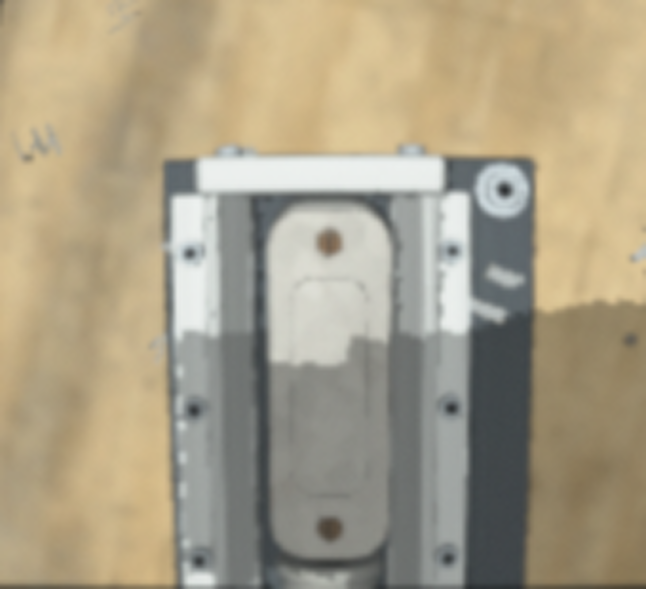

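```bash
python3 - <<'E'
from go import *
from w import *
s=manip.sense();Tt=toolT(s);c=manip.capture("wrist")
N=lambda p:Ti[:3,:3]@p+Ti[:3,3]
f=c["frame"]
cv2.imwrite('pics/wrist14.png',cv2.resize(f[100:130,230:290],None,fx=13,fy=13,interpolation=cv2.INTER_NEAREST))
o=np.array([170,60])
P=lambda a:np.array(a)/3.8+o-.4
print("stop face top edge",N(wonz(c,Tt,*P((325,192)),40)),"cover tip",N(wonz(c,Tt,*P((328,203)),42)),"rear",N(wonz(c,Tt,*P((328,560)),42)))
print("screws",N(wonz(c,Tt,*P((329,242)),42)),N(wonz(c,Tt,*P((329,528)),42)))
g=cv2.cvtColor(f,cv2.COLOR_BGR2GRAY);print(g[104:122,252:262])
E
```

```text
stop face top edge [110.04  -0.09  40.  ] cover tip [106.88  -0.92  42.  ] rear [ 3.49 -1.   42.  ]
screws [95.9 -1.2 42. ] [13.26 -1.28 42.  ]
[[238 238 238 238 238 238 238 238 238 238]
 [237 238 238 238 237 238 238 238 237 237]
 [237 237 237 237 237 237 237 236 237 237]
 [236 236 236 236 236 236 236 236 235 236]
 [231 232 232 232 232 232 231 232 231 231]
 [205 207 210 211 210 210 210 209 209 209]
 [143 145 149 150 151 150 151 150 149 149]
 [ 98  98 100 102 104 103 105 105 103 102]
 [114 112 112 113 114 114 114 113 113 113]
 [150 150 151 151 152 152 151 151 150 149]
 [174 175 174 174 175 174 174 174 173 174]
 [193 194 194 193 190 190 189 188 189 189]
 [213 213 212 209 208 204 204 204 203 202]
 [216 217 217 216 212 209 208 208 206 205]
 [215 215 214 210 206 203 204 206 207 205]
 [211 209 204 188 182 178 186 197 203 204]
 [206 202 185 155 138 131 150 176 194 201]
 [201 189 161 130 109 101 119 144 175 196]]
```

View pics/wrist14.png

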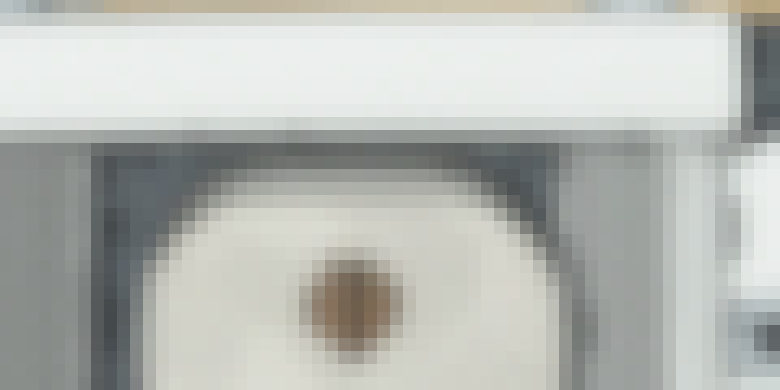

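Call:
step_arm([
  [36,0,0,0],
  [37,0,0,0],
  [37,0,0,0],
  [0,0,0,0.175],
  [0,0,0,0.175],
  [0,0,0,0.175],
  [0,0,0,0.175],
  [0,0,0,0.175],
  [0,0,0,0.175],
  [0,0,0,0.175],
])

```text
clock: 15.25
ee_pos: [469.8, -329.7, 381.6]
eef_rot: [-90.0, -0.0, 31.4]
wrist_force: [0.7, -0.5, 0.3]
gripper_width: 0.3
```

Call:
step_arm([
  [0,0,0,0.175],
  [0,0,0,0.173],
  [0,0,0,0],
  [0,0,0,0],
])

```text
clock: 15.75
ee_pos: [469.9, -330.1, 381.4]
eef_rot: [-90.0, -0.0, 11.9]
wrist_force: [0.2, -0.3, 0.0]
gripper_width: 0.4
```

```bash
python3 - <<'E'
from go import *
ton([(-78,-0.5,202),(-78,-.5,15),(-45,-.5,15)])
c=manip.capture("wrist");cv2.imwrite('pics/wrist15.png',c["frame"])
E
```

```text
t 15.75 tcp [ 469.94 -330.15  381.42] rot [-90.01  -0.02  11.93] tipNest [-75.07  -0.14 203.42] F [ 0.2  -0.28  0.01] w 0.4
delta tool [-0.36  1.42  2.93] -> [ 469.06 -327.37  202.  ]
delta tool [ -0.07 187.     0.04] -> [ 469.06 -327.37   15.  ]
delta tool [ -0.04   0.01 -33.  ] -> [ 475.84 -359.67   15.  ]
```

View pics/wrist15.png

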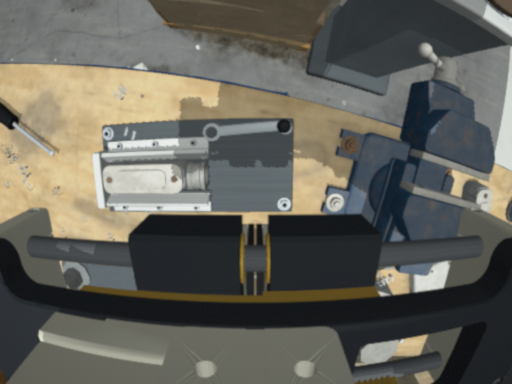

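Call:
step_arm([
  [0,40,0,0],
  [0,45,0,0],
  [0,45,0,0],
  [0,35,0,0],
  [0,23,0,0],
  [0,0,-8,0],
  [0,0,-8,0],
  [0,0,-6,0],
  [0,0,0,0],
])

```text
clock: 16.92
ee_pos: [474.8, -352.8, 194.1]
eef_rot: [-90.1, -0.1, 11.6]
wrist_force: [-0.2, 0.5, -0.3]
gripper_width: 0.4
```

```bash
python3 - <<'E'
from go import *
where()
E
```

```text
t 16.925 tcp [ 474.75 -352.83  194.08] rot [-90.05  -0.09  11.65] tipNest [-51.76   0.11  16.08] F [-0.25  0.47 -0.32] w 0.4
```

Call:
step_arm([
  [0,0,-4,0],
  [0,0,-3,0],
  [0,0,-2,0],
  [0,0,0,0],
])

```text
clock: 17.42
ee_pos: [476.3, -361.1, 193.1]
eef_rot: [-90.0, 0.0, 11.7]
wrist_force: [0.3, 0.4, 0.7]
gripper_width: 0.7
```

Call:
step_arm([
  [0,0,-1,0],
  [0,0,-1,0],
  [0,0,0,0],
])

```text
clock: 17.8
ee_pos: [476.7, -363.0, 193.2]
eef_rot: [-90.0, -0.0, 11.7]
wrist_force: [0.6, -0.0, -0.0]
gripper_width: 0.5
```

Call:
step_arm([
  [0,0,-1,0],
  [0,0,-1,0],
  [0,0,0,0],
])

```text
clock: 18.18
ee_pos: [477.1, -365.0, 193.2]
eef_rot: [-90.0, -0.0, 11.7]
wrist_force: [-0.7, 0.0, 0.7]
gripper_width: 0.1
```

Call:
step_arm([
  [0,0,-1,0],
  [0,0,-1,0],
  [0,0,0,0],
])

```text
clock: 18.55
ee_pos: [477.5, -366.9, 193.1]
eef_rot: [-90.0, 0.0, 11.7]
wrist_force: [-0.2, 0.1, -0.6]
gripper_width: 0.1
```

Call:
step_arm([
  [0,0,-1,0],
  [0,0,-1,0],
  [0,0,0,0],
])

```text
clock: 18.92
ee_pos: [477.9, -368.8, 193.1]
eef_rot: [-90.0, 0.0, 11.7]
wrist_force: [-0.3, 1.3, -0.0]
gripper_width: 0.0
```

Call:
step_arm([
  [0,0,-1,0],
  [0,0,-1,0],
  [0,0,0,0],
])

```text
clock: 19.3
ee_pos: [477.9, -369.7, 193.1]
eef_rot: [-89.9, 0.1, 11.7]
wrist_force: [-0.7, 9.4, 4.7]
gripper_width: 0.4
```

```bash
python3 - <<'E'
from go import *
where()
c=manip.capture("scene");cv2.imwrite('pics/scene16.png',cv2.resize(c["frame"][180:260,240:345],None,fx=7.5,fy=7.5,interpolation=cv2.INTER_CUBIC))
E
```

```text
t 19.3 tcp [ 477.87 -369.71  193.07] rot [-89.89   0.05  11.67] tipNest [-35.1   -0.75  15.07] F [-0.68  9.44  4.72] w 0.4
```

View pics/scene16.png

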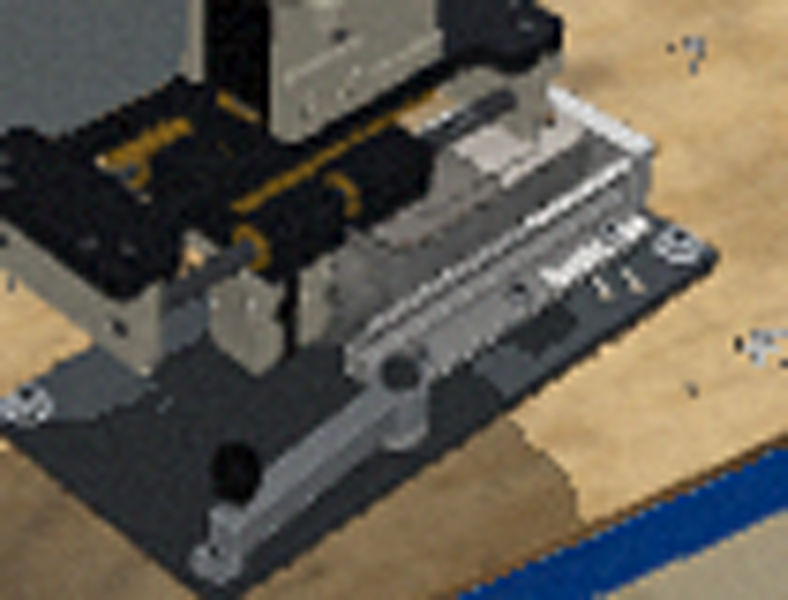

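Call:
step_arm([
  [0,0,8,0],
  [0,0,22,0],
  [0,-30,10,0],
  [0,-35,0,0],
  [-27,0,0,0],
  [-27,0,0,0],
  [-28,0,0,0],
  [0,0,0,0],
])

```text
clock: 20.35
ee_pos: [387.8, -348.4, 258.2]
eef_rot: [-90.0, 0.0, 11.6]
wrist_force: [0.2, 0.1, 0.1]
gripper_width: 0.1
```

```bash
python3 - <<'E'
from go import *
ton([(-78,-84,80),(-78,-84,20)])
c=manip.capture("wrist");cv2.imwrite('pics/wrist17.png',c["frame"])
c=manip.capture("scene");cv2.imwrite('pics/scene17.png',cv2.resize(c["frame"][170:270,210:345],None,fx=5.8,fy=5.8,interpolation=cv2.INTER_CUBIC))
E
```

```text
t 20.35 tcp [ 387.81 -348.4   258.23] rot [-89.98   0.02  11.59] tipNest [-74.17 -84.4   80.23] F [0.19 0.08 0.13] w 0.1
delta tool [0.38 0.23 3.83] -> [ 387.34 -344.54   80.  ]
delta tool [ 0.02 60.   -0.02] -> [ 387.34 -344.54   20.  ]
```

View pics/wrist17.png

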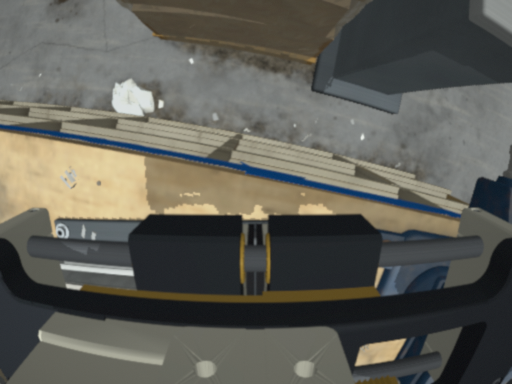

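View pics/scene17.png

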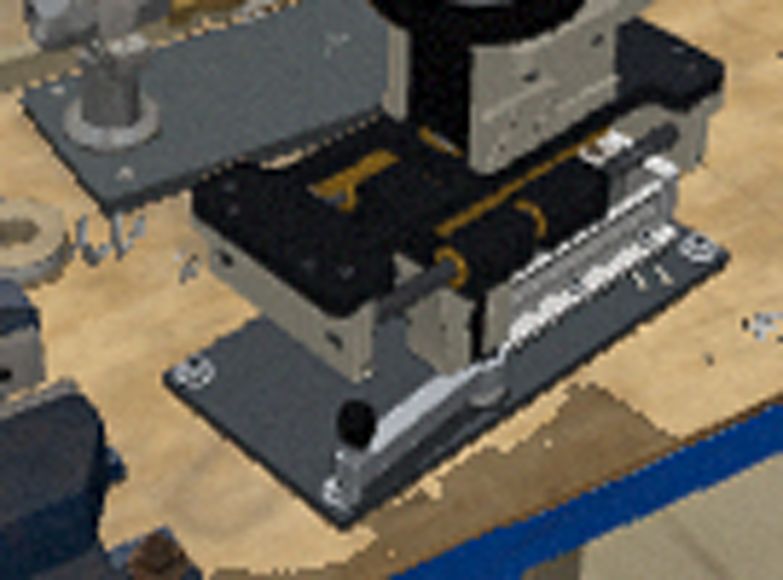

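Call:
step_arm([
  [0,20,0,0],
  [0,25,0,0],
  [0,15,0,0],
  [0,0,0,0],
])

```text
clock: 20.95
ee_pos: [389.9, -348.0, 197.1]
eef_rot: [-89.9, 0.1, 11.7]
wrist_force: [0.2, -0.7, -0.1]
gripper_width: 0.3
```

```bash
python3 - <<'E'
from go import *
W=[]
for th in [190,183,175,166,157,148,139,130,121,113,106,100]:
    t=np.radians(th);u=np.array([np.cos(t),np.sin(t)]);n=np.array([-np.sin(t),np.cos(t)])
    c=np.array([-28,-52])+50*u+n*(6+15*abs(n[0])+9.5*abs(n[1])); W.append((*c,20))
print(np.array(W));ton(W)
E
```

```text
[[-74.12 -78.37  20.  ]
 [-77.08 -70.87  20.  ]
 [-79.27 -64.35  20.  ]
 [-81.07 -58.19  20.  ]
 [-82.08 -51.43  20.  ]
 [-82.06 -44.17  20.  ]
 [-80.83 -36.56  20.  ]
 [-78.22 -28.87  20.  ]
 [-74.11 -21.37  20.  ]
 [-69.19 -15.16  20.  ]
 [-63.93 -10.29  20.  ]
 [-58.76  -6.65  20.  ]]
t 20.95 tcp [ 389.91 -348.04  197.1 ] rot [-89.93   0.12  11.69] tipNest [-74.27 -82.58  19.1 ] F [ 0.22 -0.72 -0.07] w 0.3
delta tool [ 4.21 -0.91 -0.14] -> [ 393.65 -347.18   20.  ]
delta tool [ 7.49 -0.01  2.98] -> [ 400.38 -342.74   20.  ]
delta tool [ 6.51 -0.01  2.21] -> [ 406.31 -339.25   20.  ]
delta tool [ 6.15 -0.01  1.82] -> [ 411.97 -336.22   20.  ]
delta tool [ 6.76 -0.01  1.02] -> [ 418.38 -333.85   20.  ]
delta tool [ 7.27 -0.02  0.01] -> [ 425.49 -332.37   20.  ]
delta tool [ 7.61 -0.02 -1.21] -> [ 433.18 -332.02   20.  ]
delta tool [ 7.71 -0.02 -2.59] -> [ 441.25 -332.99   20.  ]
delta tool [ 7.5  -0.02 -4.08] -> [ 449.43 -335.47   20.  ]
delta tool [ 6.22 -0.02 -4.91] -> [ 456.52 -339.01   20.  ]
delta tool [ 4.89 -0.02 -5.25] -> [ 462.37 -343.16   20.  ]
delta tool [ 3.65 -0.01 -5.15] -> [ 466.99 -347.47   20.  ]
```

Call:
step_arm([
  [4,0,0,0],
  [7.5,0,3,0],
  [6.5,0,2,0],
  [6,0,2,0],
  [7,0,1,0],
  [7.5,0,0,0],
  [7.5,0,-1,0],
  [7.5,0,-3,0],
  [0,0,0,0],
])

```text
clock: 22.08
ee_pos: [442.4, -333.6, 198.2]
eef_rot: [-90.0, -0.0, 11.7]
wrist_force: [0.2, -0.4, -0.2]
gripper_width: 0.3
```

```bash
python3 - <<'E'
from go import *
ton([(-74,-21.4,20),(-69,-15,20),(-64,-10,20),(-59,-6.7,20),(-54,-4,20)])
c=manip.capture("scene");cv2.imwrite('pics/scene18.png',cv2.resize(c["frame"][170:270,210:345],None,fx=5.8,fy=5.8,interpolation=cv2.INTER_CUBIC))
E
```

```text
t 22.075 tcp [ 442.43 -333.61  198.15] rot [-90.03  -0.04  11.7 ] tipNest [-77.28 -27.71  20.15] F [ 0.16 -0.37 -0.18] w 0.3
delta tool [ 6.32  0.16 -3.26] -> [ 449.43 -335.59   20.  ]
delta tool [ 6.41  0.01 -4.98] -> [ 456.72 -339.16   20.  ]
delta tool [ 5.01  0.01 -4.99] -> [ 462.64 -343.03   20.  ]
delta tool [ 3.31  0.   -4.99] -> [ 466.9  -347.24   20.  ]
delta tool [ 2.71  0.   -4.99] -> [ 470.57 -351.58   20.  ]
```

View pics/scene18.png

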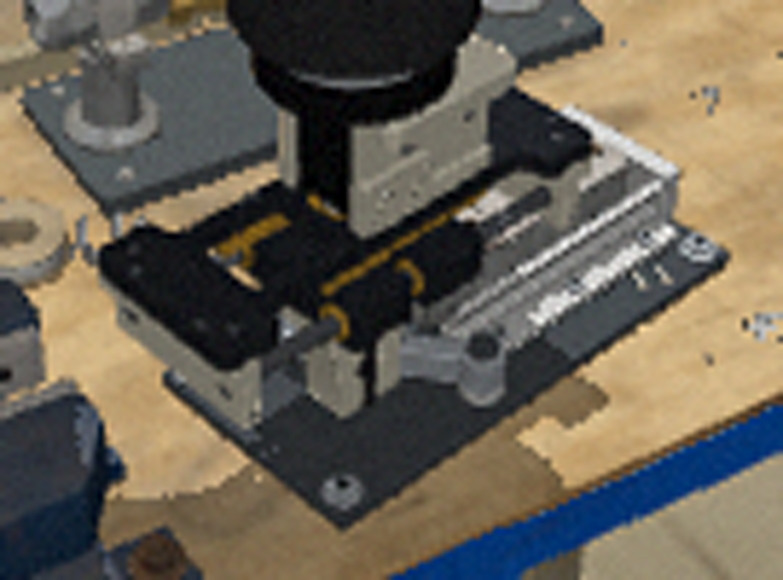

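Keeper swings as planned.

Call:
step_arm([
  [6.3,0,-3,0],
  [6.4,0,-5,0],
  [5,0,-5,0],
  [3.5,0,-5,0],
  [2.5,0,-5,0],
  [0,0,0,0],
])

```text
clock: 22.88
ee_pos: [469.7, -351.6, 198.2]
eef_rot: [-90.0, -0.0, 11.7]
wrist_force: [-0.5, 0.4, 0.2]
gripper_width: 0.5
```

Call:
step_arm([
  [0,0,-2,0],
  [0,0,-2,0],
  [0,0,0,0],
])

```text
clock: 23.25
ee_pos: [470.2, -355.2, 198.3]
eef_rot: [-90.0, -0.0, 11.7]
wrist_force: [-0.8, 0.5, -0.1]
gripper_width: 0.4
```

```bash
python3 - <<'E'
from go import *
where()
c=manip.capture("scene");cv2.imwrite('pics/scene19.png',cv2.resize(c["frame"][170:270,210:345],None,fx=5.8,fy=5.8,interpolation=cv2.INTER_CUBIC))
E
```

```text
t 23.25 tcp [ 470.18 -355.2   198.25] rot [-90.01  -0.01  11.67] tipNest [-50.51  -5.09  20.25] F [-0.81  0.55 -0.12] w 0.4
```

View pics/scene19.png

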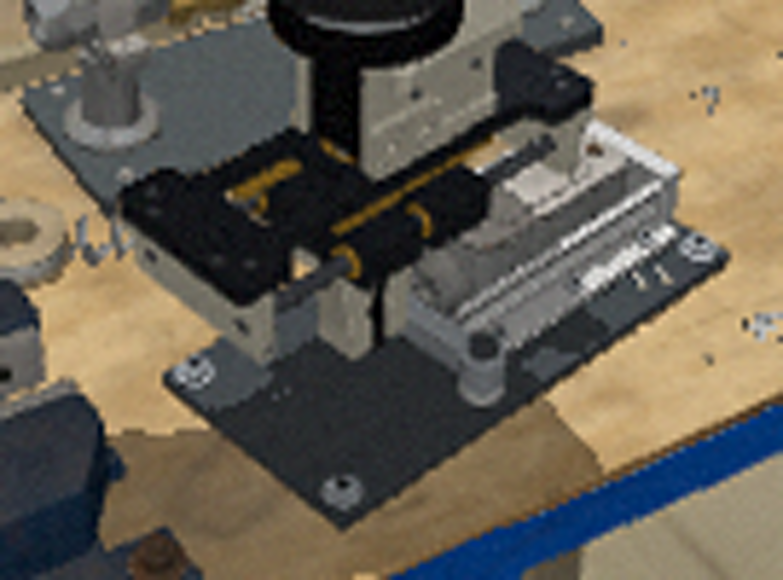

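Call:
step_arm([
  [0,0,-1,0],
  [0,0,-1,0],
  [0,0,0,0],
])

```text
clock: 23.68
ee_pos: [470.6, -357.0, 198.2]
eef_rot: [-90.0, -0.0, 11.7]
wrist_force: [-0.1, 1.5, -0.0]
gripper_width: 0.8
```

Call:
step_arm([
  [0,0,-1,0],
  [0,0,0,0],
])

```text
clock: 23.92
ee_pos: [470.7, -357.4, 198.2]
eef_rot: [-89.9, 0.0, 11.7]
wrist_force: [0.2, 6.8, 2.7]
gripper_width: 0.7
```

Call:
step_arm([
  [0,0,-1,0],
  [0,0,0,0],
])

```text
clock: 24.18
ee_pos: [470.8, -357.7, 198.1]
eef_rot: [-89.9, 0.0, 11.7]
wrist_force: [-0.0, 12.1, 6.1]
gripper_width: 0.5
```

Call:
step_arm([
  [0,0,4,0],
  [0,0,12,0],
  [0,-5,14,0],
  [0,-45,0,0],
  [0,-50,0,0],
  [0,-50,0,0],
  [0,-40,0,0],
  [30,0,0,0],
  [30,0,0,0],
  [0,0,0,0],
])

```text
clock: 25.42
ee_pos: [524.8, -316.3, 388.0]
eef_rot: [-90.0, 0.0, 11.8]
wrist_force: [-0.7, 0.2, -1.2]
gripper_width: 0.5
```

Call:
step_arm([
  [35,0,0,0],
  [35,0,0,0],
  [0,0,0,0],
  [0,0,0,0],
])

```text
clock: 25.92
ee_pos: [591.4, -303.0, 388.0]
eef_rot: [-90.0, 0.0, 11.7]
wrist_force: [0.0, 0.3, 0.2]
gripper_width: 0.5
```

```bash
python3 - <<'E'
from go import *
where()
c=manip.capture("scene");cv2.imwrite('pics/scene20.png',cv2.resize(c["frame"][170:270,210:345],None,fx=5.8,fy=5.8,interpolation=cv2.INTER_CUBIC))
c=manip.capture("wrist");cv2.imwrite('pics/wrist20.png',c["frame"])
for n in("spare_body","tape_roll"): print(n,[(round(r["score"],2),np.round(r["bbox"]).tolist()) for r in (manip.capture("side"),manip.trace("side",n))[1]][:2])
E
```

```text
t 25.925 tcp [ 591.4  -303.03  387.98] rot [-89.98   0.05  11.69] tipNest [-76.75 124.09 209.98] F [0.01 0.27 0.19] w 0.5
spare_body [(0.76, [207.0, 267.0, 26.0, 49.0])]
tape_roll [(0.71, [204.0, 241.0, 24.0, 20.0]), (0.41, [292.0, 207.0, 50.0, 18.0])]
```

View pics/scene20.png

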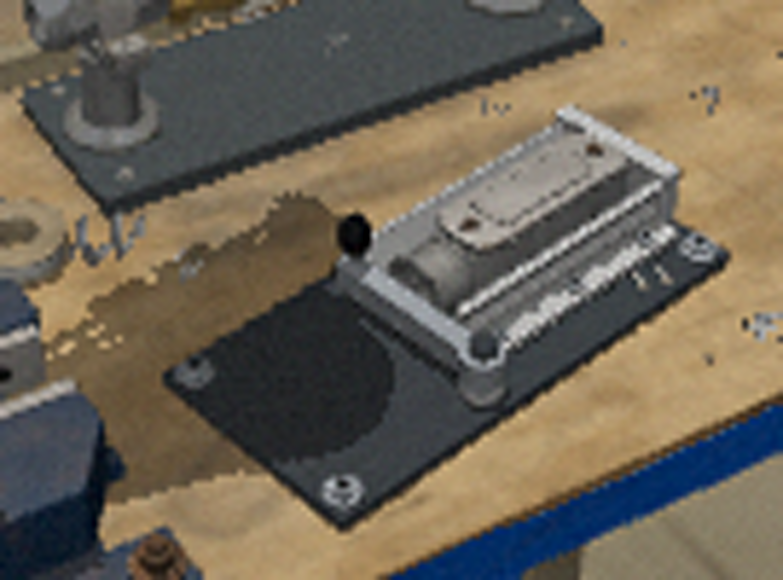

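View pics/wrist20.png

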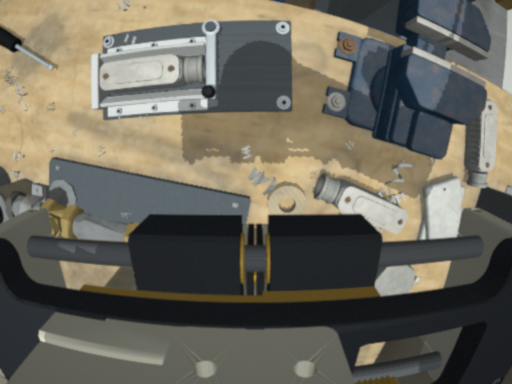

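```bash
python3 - <<'E'
from go import *
from w import *
s=manip.sense();Tt=toolT(s);c=manip.capture("wrist");N=lambda p:Ti[:3,:3]@p+Ti[:3,3]
k=N(wonz(c,Tt,208.5,91.5,52));p=N(wonz(c,Tt,210.5,28,35));print(k,p)
d=k-p;print("value",3.47-np.arctan2(d[1],d[0]),"stop edge/nose",N(wonz(c,Tt,100,80,40)),N(wonz(c,Tt,102,73,36)))
cv2.imwrite('pics/wrist21.png',cv2.resize(c["frame"][10:125,85:300],None,fx=3.7,fy=3.7,interpolation=cv2.INTER_CUBIC))
E
```

```text
[-28.75  28.25  52.  ] [-28.06 -48.22  35.  ]
value 1.8901892086424252 stop edge/nose [107.17   2.19  40.  ] [106.59  -6.9   36.  ]
```

View pics/wrist21.png

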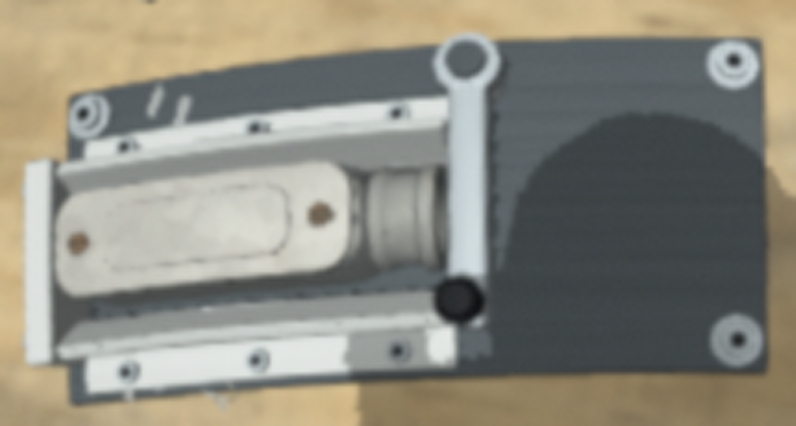

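The picture shows the body cover up between the end stop (left, x≈40) and the keeper bar (x≈468). The bar lies straight across the channel, at about 1.89 rad. I'm handing in the job.

```bash
python3 -c "
from plant import manip
print(manip.job_done(), manip.sense()['clock'])"
```

```text
the job is handed in; nothing more can be done
the job is handed in; nothing more can be done
```

The conduit body is loaded and the job was handed in at about 26 s. I toppled the body into the channel, pushed it home by its hub, and swung the keeper bar shut behind it. It was all done by pushing with closed fingers, and the robot was clear of everything at the end.

**Last checks:**
- **Body lying:** it lies flat in the channel with its cover up.
- **Body home:** I pushed the hub twice, once with the fingers crosswise and once lengthwise. Both times it came to a hard stop, at up to 14 N, with the fingertips within about 1 mm of where the hub should end when home. From above, a dark line of about 1 mm shows between the blind end and the end stop. I read it as shadow at the rounded end, but the image alone can't rule out a gap that small.
- **Keeper shut:** it met a hard stop at about 12 N. Measured in the wrist picture, it stands at about 1.89 rad, against 1.9 for shut.
- **Bystanders:** the spare body and tape roll show within 2 pixels of where they were in the side camera.

The nest position found from the fixed cameras and from the wrist camera differed by about 2 mm and 1 degree. I used the wrist camera's, and the contact positions agreed with it.

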